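# Fetch the felt wheel from behind the pots

### The arm

A 7-joint arm with a two-finger parallel gripper is mounted at the origin on the work surface. World frame = base frame: x ahead of the robot, y to its left, z up, the work surface at z = 0. Lengths are in m, angles in rad, forces in N, time in s.
With the tool pointing down it reaches from about 0.4 to 0.875 m from the base axis. Payload 4.4 kg.
Tool frame: the origin (TCP) lies at the very end of the fingers, on their centre line; the grasp point (between the pads) lies 19 mm behind it (manip.grip_point_offset is the distance from the TCP to the grasp point, in m); z points along the fingers, y is the line along which they close (so a half turn about z gives the same grasp; the last joint's range is limited). The gripper opens to 85 mm and grips with 20 to 120 N. Pads are 22 mm wide; open, the fingers measure 114 mm over their backs; the gripper's body (76 mm by 85 mm) begins 54 mm behind the grasp point. The pads swing forward as they close: fully open they stand 13 mm farther back than shut.
Start: joints at [1.223, 0.628, 0.038, 1.517, -0.027, 0.996, -0.02], TCP at [0.181, -0.624, 0.231] pointing down, gripper open.
Joint ranges: [-3.06, 3.06], [-0.37, 2.12], [-1.25, 1.32], [0.18, 2.47], [-1.1, 4.24], [0.23, 1.98], [-2.94, 2.94]. Speed limits (rad/s): [2.57, 2.57, 3.14, 3.14, 3.14, 3.14, 3.14].

### API

Orientations are given as a 3x3 rotation matrix whose columns are the frame's x, y, z axes.
In Python, from workcell import manip, eyes, close_job gives the robot as it stands.
- The arm moves only by the tool apply_moves, never from a script. Its argument "targets" is a list of rows, each a list of 7 numbers: the shift along the tool's x, y, z in mm, then the turn, a rotation vector about the tool's x, y, z in rad, then the opening, from 0 (shut) to 1 (fully open). In form: [[tx, ty, tz, rx, ry, rz, gripper], ...]. A call has 1 to 10 rows; each row shifts and turns the commanded pose from where the row before left it, along the tool's axes as they then stand; what a row does not reach is not made up. A row lasts 1/12 s, in which the tool goes at most 41.7 mm and 7.16 degrees, less where a joint would pass 70% of its speed; a pose out of reach is approached as far as the arm can. A call with a gripper value outside its range is refused whole. The fingers move at their own pace and stop on an object; the grip force is fixed at half the most. Time passes only in rows, so rows that do not move let the fingers close. It gives the time, the measured TCP pose, the force, the opening and the grip force at its end, in the units of the state.
- manip.state(): the state, without advancing time (a new reading comes with each control period).
- eyes.grab_frame(name): name is "scene" or "top" or "wrist"; returns the picture (384x512x3 uint8, blue, green, red); there is no depth.
- eyes.camera_info(name): a dict with "mtx" (3x3 intrinsics, pixels), "xyz" and "orientation" of the camera in the world. Camera axes: x right, y down, z forward; pixel columns grow to the right and rows downward; lengths in m; the calibration is good to about 2 mm. The wrist camera is an equidistant fisheye: a pixel r from the principal point sees the ray r / f radians off the axis. A picture is of the moment at which its call begins: read the wrist's pose just before it. camera_info takes no time and is no camera call; for the wrist camera it gives the pose at the moment of the call.
- close_job(): hands the job in; it is judged then, once.
Trained networks look in the newest picture that a camera, given by its name, has taken for a name from the list of things; names that differ only in an ending like _2 or _b are one class to them, and where a whole thing is asked for, a point or a joint stands for the part that bears it (a point fixed in the world has none). Each returns a list of dicts, best first, with "confidence" (0 to 1); they miss things now and then, are a little off and sometimes report something else, mostly with a low value. They report only what shows in the picture. A call takes as long as a camera call.
- eyes.spot_in(camera, target): "position" ([x, y, z] in m, in world coordinates, good to about 4 mm: the middle of the surface that is visible of it).
- eyes.mark_of(camera, target): "position" ([x, y, z] in m, in world coordinates, good to about 4 mm: a listed point, or the origin of a listed thing).
The state is a dict: "clock": time; "joint_pos": joint angles; "joint_vel": joint speeds; "tau": joint torques, N m; "ee_pos": TCP position; "tool_rot": TCP orientation; "wrist_force": force on the tool from outside, world axes, zero at the start; "wrist_torque": the same for the moment, N m; "gripper_width": opening from 0.0 (shut) to 1.0 (fully open); "gripper_force": force on a finger pad.
Only numpy, scipy, OpenCV 4.12 (cv2) and the standard library are available. Lean on these libraries where they do the work, as an engineer would, in place of code of your own. Each camera call takes 0.05 s, during which the arm holds its last target. There are 200 camera calls.

### The job

First move the three aluminium pots that hem in the felt polishing wheel on the white tray over to the cork mat, leaving the wheel where it is until all three stand there. Then take the wheel and lay it flat in the middle of the round steel stand, and only after that put each pot back, centred on the rubber pad of its own shape (round, square, hexagonal). Keep the pots upright throughout.

Things in the scene. Friction and masses are not known exactly. Their poses are not given: they have to be found in the camera images.
- pot_round_center (a point): Round pot, diameter 50 mm, aluminium body with a grey lid, 100 mm tall, 0.25 kg, standing upright. This point is its centre, 50 mm above its underside; z up along the pot. Grip the body (lowest 86 mm); the lid is slightly narrower.
- pot_square_center (a point): Square pot, 46 x 46 mm, aluminium body with a grey lid, 100 mm tall, 0.25 kg, standing upright. This point is its centre, 50 mm above its underside; z up along the pot. Its faces look along its x and y axes. Grip the body (lowest 86 mm); the lid is slightly narrower.
- pot_hex_center (a point): Hexagonal pot, 46 mm across flats, 53 mm across corners, aluminium body with a grey lid, 100 mm tall, 0.25 kg, standing upright. This point is its centre, 50 mm above its underside; z up along the pot. Flats look along its x axis and every 60 degrees from there. Grip the body (lowest 86 mm); the lid is slightly narrower.
- wheel_center (a point): Grey felt polishing wheel (rigid) lying flat on the tray floor between the pots, with a small brass hub: a disc of 56 mm diameter, 24 mm thick, 0.08 kg. This point is its centre, 12 mm above its underside; z along its axis. The back wall of the tray is about 13 mm from its rim, the pots about 6 to 20 mm; fingers beside it come down over the neighbouring pads, whose tops are 3 mm above the tray floor.
- pad_round: fixed black rubber pad, round, 64 mm in diameter, 3 mm thick, lying on the tray floor. Origin: centre of its underside (its top is 3 mm above the origin), z up. Home of the pot of the same shape, which starts on it and leaves only the pad's rim showing. It may be the left, right or front one of the three; the turn of a pot on it does not matter.
- pad_square: fixed black rubber pad, square, 60 mm a side, 3 mm thick, lying on the tray floor. Origin: centre of its underside (its top is 3 mm above the origin), z up. Home of the pot of the same shape, which starts on it and leaves only the pad's rim showing. It may be the left, right or front one of the three; the turn of a pot on it does not matter.
- pad_hex: fixed black rubber pad, hexagonal, 58 mm across flats, 3 mm thick, lying on the tray floor. Origin: centre of its underside (its top is 3 mm above the origin), z up. Home of the pot of the same shape, which starts on it and leaves only the pad's rim showing. It may be the left, right or front one of the three; the turn of a pot on it does not matter.
- mat: Cork mat fixed on the bench to one side of the tray, left or right: 240 mm along its x, 180 mm along its y, 3 mm thick, empty at the start. Origin: centre of its underside, z up. The side area for the pots: room for a row of three along its x at 80 mm spacing.
- stand: Fixed round steel stand on the other side of the tray: flat round top of 84 mm diameter, 25 mm above the bench, on a foot of 100 mm. Origin: centre of its underside, z up. The wheel goes on its top.
- tray: Fixed white sheet-metal tray. Origin: underside, below the wheel's starting place; +x points to its back wall, y to the side, z up. The floor (top 3 mm above the origin) runs from x = -120 to +45 mm and y = -100 to +100 mm; the back wall, 4 mm thick and 35 mm tall, has its inner face at x = +41 mm; low rims of 12 mm at y = +-100 mm; open at the front. The three pads lie at (0, +64), (0, -64) and (-68, 0) mm, parallel to the tray, in any assignment.

How it is judged:
By the outcome, as a careful person would: the job done as asked, in the order asked, and still so for the second after the job is handed in, with the robot touching nothing.
It also fails if it takes over 144 s, if anything falls off the work surface, if the arm or the gripper's body presses on something with over 40 N, if the wrist force passes 120 N, or if a joint passes its speed limit or range.

## Working session

There is one attempt and no reset: what is moved stays moved. The work goes in short steps, Python scripts to look and compute and a tool call to move; the robot and the scene stay as the last step left them, time stands still between calls to the robot, and variables do not carry over. Pictures are saved under pics/ and viewed, at most 14 in all, crops included, and the job is handed in when it is done.

Besides the shell and the picture viewer there is one more tool, called after "Request:" in YAML: its name, and indented under it one key for each argument. apply_moves: Moves the arm, as the interface text tells. Its arguments: {"type":"object","properties":{"targets":{"type":"array","items":{"type":"array","items":{"type":"number"}}}},"required":["targets"]}

```bash
mkdir -p pics; ls
cat > h.py <<'E'
import numpy as np, cv2
from workcell import manip, eyes, close_job
E
python3 - <<'E'
from h import *
np.set_printoptions(precision=4,suppress=True)
for n in ("scene","top"):
    im=eyes.grab_frame(n); cv2.imwrite(f"pics/{n}0.png",im); c=eyes.camera_info(n); print(n,c)
for t in ["pot_round_center","pot_square_center","pot_hex_center","wheel_center","pad_round","pad_square","pad_hex","mat","stand","tray"]:
    for n in ("scene","top"):
        print(t,n,[(np.round(d["position"],4).tolist(),round(d["confidence"],2)) for d in eyes.mark_of(n,t)[:2]])
s=manip.state(); print(s["ee_pos"],s["tool_rot"],s["clock"],manip.grip_point_offset)
a=cv2.imread("pics/scene0.png");b=cv2.imread("pics/top0.png")
E
```

```text
pics
scene {'mtx': array([[411.4972,   0.    , 252.0902],
       [  0.    , 411.4972, 192.7513],
       [  0.    ,   0.    ,   1.    ]]), 'xyz': array([1.2762, 0.2838, 0.849 ]), 'orientation': array([[-0.3614,  0.6687, -0.6498],
       [ 0.9323,  0.2468, -0.2645],
       [-0.0165, -0.7013, -0.7126]])}
top {'mtx': array([[420.6148,   0.    , 258.11  ],
       [  0.    , 420.6148, 198.7664],
       [  0.    ,   0.    ,   1.    ]]), 'xyz': array([0.3845, 0.0129, 0.955 ]), 'orientation': array([[-0.0066, -0.9819,  0.1892],
       [-0.9996,  0.0011, -0.029 ],
       [ 0.0283, -0.1893, -0.9815]])}
pot_round_center scene [([0.6069, 0.0854, 0.0553], 0.58)]
pot_round_center top [([0.6038, 0.0846, 0.051], 0.75), ([0.6219, 0.025, 0.0027], 0.63)]
pot_square_center scene [([0.5492, 0.0131, 0.0525], 0.79)]
pot_square_center top [([0.5531, 0.0171, 0.0563], 0.59)]
pot_hex_center scene [([0.6325, -0.038, 0.0512], 0.77), ([0.5527, 0.0119, 0.0538], 0.5)]
pot_hex_center top [([0.6292, -0.0377, 0.0598], 0.78)]
wheel_center scene []
wheel_center top [([0.6223, 0.0313, 0.0174], 0.63)]
pad_round scene [([0.6064, 0.0853, 0.0043], 0.45)]
pad_round top [([0.6031, 0.0844, 0.0014], 0.71)]
pad_square scene [([0.548, 0.0135, 0.0076], 0.52)]
pad_square top [([0.5494, 0.0137, 0.0003], 0.64)]
pad_hex scene [([0.6351, -0.0387, 0.0042], 0.59)]
pad_hex top [([0.6322, -0.0351, 0.0062], 0.64)]
mat scene [([0.4914, 0.3163, 0.0018], 0.89), ([0.621, 0.028, 0.0193], 0.46)]
mat top [([0.4889, 0.3164, 0.0012], 0.88)]
stand scene [([0.499, -0.3359, 0.0013], 0.93)]
stand top [([0.4978, -0.3313, 0.0002], 0.96)]
tray scene [([0.6213, 0.0233, 0.0024], 0.79)]
tray top [([0.6201, 0.0291, 0.0032], 0.79)]
[ 0.1808 -0.6244  0.2313] [[ 0.9605  0.2781  0.0001]
 [ 0.2781 -0.9605 -0.    ]
 [ 0.0001  0.     -1.    ]] 1.1 0.0187
```

View pics/top0.png

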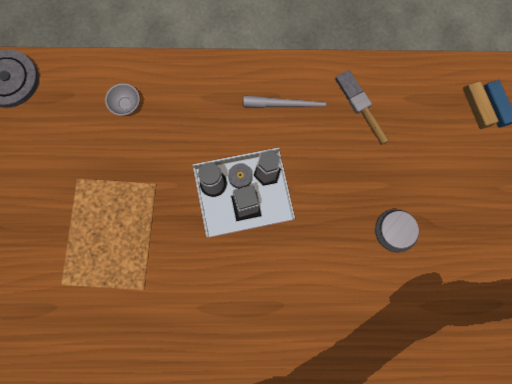

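View pics/scene0.png

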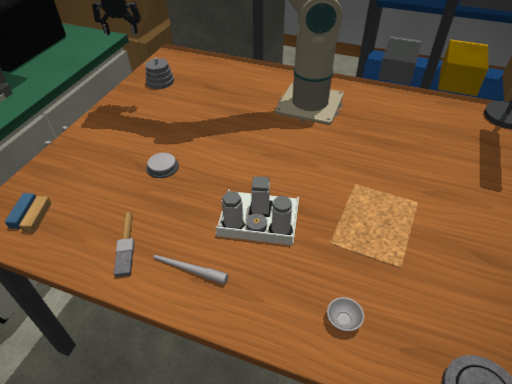

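The top view shows the tray at about (243,192), with the round pot at (211,178), hex at (268,168) and square at (246,202), and the wheel at (240,175). The mat is left at (110,234) and the stand right at (398,231). The scene view agrees. Next I fit the tray and plan a close look.

```bash
cat >> h.py <<'E'
np.set_printoptions(precision=4,suppress=True)
def pose():
    s=manip.state(); R=s["tool_rot"]; return np.array(s["ee_pos"]),np.arctan2(R[1][0],R[0][0])
def plan(goals,step=40,p=None,y=None):
    """goals: (x,y,z,yaw_rad or None); prints rows tx,ty,tz,rz"""
    if p is None: p,y=pose()
    print("from",p,np.degrees(y),"t",manip.state()["clock"])
    for g in goals:
        t=np.array(g[:3]); yt=y if g[3] is None else g[3]
        d=(yt-y+np.pi)%(2*np.pi)-np.pi
        n=max(1,int(np.ceil(max(np.linalg.norm(t-p)*1000/step,abs(d)/.12))))
        rz=round(-d/n,3); rows=[]
        for k in range(n):
            c,s=np.cos(y),np.sin(y); R=np.array([[c,s,0],[s,-c,0],[0,0,-1]])
            v=np.round(R.T@(t-p)*1000/(n-k),0 if n-k>1 else 1); p=p+R@v/1000; y-=rz
            rows.append([*v.tolist(),0,0,rz])
        print("goal",g); [print(r) for r in rows]
    return p,y
E
python3 - <<'E'
from h import *
loc=np.array([[0,.064],[0,-.064],[-.068,0],[0,0]])
me=np.array([[.6045,.085],[.633,-.0375],[.5500,.0143],[.621,.0275]])
A=loc-loc.mean(0);B=me-me.mean(0)
th=np.arctan2((A[:,0]*B[:,1]-A[:,1]*B[:,0]).sum(),(A*B).sum())
R=np.array([[np.cos(th),-np.sin(th)],[np.sin(th),np.cos(th)]]);t=me.mean(0)-R@loc.mean(0)
print("tray",t,np.degrees(th)); print(loc@R.T+t-me)
c=eyes.camera_info("wrist");print(c); p,y=pose(); print(manip.state()["tool_rot"].T@(np.array(c["xyz"])-p), manip.state()["tool_rot"].T@c["orientation"])
plan([(.53,0.02,.33,th+np.pi/2)])
E
```

```text
tray [0.6188 0.0258] 11.758300033556717
[[ 0.0012  0.0034]
 [-0.0012  0.0006]
 [ 0.0022 -0.0024]
 [-0.0022 -0.0017]]
{'mtx': array([[297.3186,   0.    , 249.0356],
       [  0.    , 297.3186, 194.0153],
       [  0.    ,   0.    ,   1.    ]]), 'xyz': array([ 0.2593, -0.6017,  0.3737]), 'orientation': array([[ 0.2779, -0.9114, -0.3036],
       [-0.9606, -0.2633, -0.0889],
       [ 0.0011,  0.3164, -0.9486]])}
[ 0.0818  0.0001 -0.1424] [[-0.0003 -0.9486 -0.3164]
 [ 1.     -0.0006  0.001 ]
 [-0.0011 -0.3164  0.9486]]
from [ 0.1808 -0.6244  0.2313] 16.14892221623976 t 1.1
goal (0.53, 0.02, 0.33, np.float64(1.776017376817821))
[27.0, -27.0, -5.0, 0, 0, np.float64(-0.079)]
[29.0, -25.0, -5.0, 0, 0, np.float64(-0.079)]
[31.0, -23.0, -5.0, 0, 0, np.float64(-0.079)]
[33.0, -20.0, -5.0, 0, 0, np.float64(-0.079)]
[34.0, -18.0, -5.0, 0, 0, np.float64(-0.079)]
[36.0, -15.0, -5.0, 0, 0, np.float64(-0.079)]
[37.0, -12.0, -5.0, 0, 0, np.float64(-0.079)]
[37.0, -9.0, -5.0, 0, 0, np.float64(-0.079)]
[38.0, -6.0, -5.0, 0, 0, np.float64(-0.079)]
[38.0, -3.0, -5.0, 0, 0, np.float64(-0.079)]
[39.0, -0.0, -5.0, 0, 0, np.float64(-0.079)]
[39.0, 3.0, -5.0, 0, 0, np.float64(-0.079)]
[38.0, 6.0, -6.0, 0, 0, np.float64(-0.079)]
[38.0, 9.0, -5.0, 0, 0, np.float64(-0.079)]
[37.0, 12.0, -6.0, 0, 0, np.float64(-0.079)]
[36.0, 15.0, -5.0, 0, 0, np.float64(-0.079)]
[34.0, 17.0, -6.0, 0, 0, np.float64(-0.079)]
[33.0, 20.0, -5.0, 0, 0, np.float64(-0.079)]
[31.0, 22.2, -5.7, 0, 0, np.float64(-0.079)]
```

Request:
apply_moves:
  targets:
    - [27, -27, -5, 0, 0, -0.079, 1]
    - [29, -25, -5, 0, 0, -0.079, 1]
    - [31, -23, -5, 0, 0, -0.079, 1]
    - [33, -20, -5, 0, 0, -0.079, 1]
    - [34, -18, -5, 0, 0, -0.079, 1]
    - [36, -15, -5, 0, 0, -0.079, 1]
    - [37, -12, -5, 0, 0, -0.079, 1]
    - [37, -9, -5, 0, 0, -0.079, 1]
    - [38, -6, -5, 0, 0, -0.079, 1]
    - [38, -3, -5, 0, 0, -0.079, 1]

```text
clock: 1.93
ee_pos: [0.3654, -0.2848, 0.2819]
tool_rot: [[0.475, 0.88, 0.001], [0.88, -0.475, -0.001], [-0.0, 0.001, -1.0]]
wrist_force: [0.7, -0.3, -0.3]
gripper_width: 1.003
gripper_force: 0.0
```

Request:
apply_moves:
  targets:
    - [39, 0, 0, 0, 0, -0.079, 1]
    - [39, 3, 0, 0, 0, -0.079, 1]
    - [38, 6, 0, 0, 0, -0.079, 1]
    - [38, 9, 0, 0, 0, -0.079, 1]
    - [37, 12, 0, 0, 0, -0.079, 1]
    - [36, 15, 0, 0, 0, -0.079, 1]
    - [34, 17, 0, 0, 0, -0.079, 1]
    - [33, 20, 0, 0, 0, -0.079, 1]
    - [31, 22, 0, 0, 0, -0.079, 1]
    - [0, 0, 0, 0, 0, 0, 1]

```text
clock: 2.77
ee_pos: [0.5328, 0.0291, 0.282]
tool_rot: [[-0.223, 0.975, 0.004], [0.975, 0.223, 0.007], [0.006, 0.006, -1.0]]
wrist_force: [0.5, 1.4, 1.5]
gripper_width: 0.995
gripper_force: 0.0
```

Run:
```python
from h import *
print(pose(),manip.state()["joint_pos"])
im=eyes.grab_frame("wrist"); cv2.imwrite("pics/w1.png",cv2.resize(im,(800,600)))
for t in ["pot_round_center","pot_square_center","pot_hex_center","wheel_center","pad_round","pad_square","pad_hex","tray"]:
    print(t,[(np.round(d["position"],4).tolist(),round(d["confidence"],2)) for d in eyes.mark_of("wrist",t)[:2]])
```

```text
(array([0.5328, 0.0291, 0.282 ]), np.float64(1.79573481695655)) [ 0.2388  0.4356 -0.4942  1.7709  0.2348  0.9888 -0.1202]
pot_round_center [([0.6013, 0.0884, 0.0572], 0.96), ([0.6301, -0.0306, 0.0063], 0.53)]
pot_square_center [([0.5542, 0.0148, 0.0589], 0.89)]
pot_hex_center [([0.6313, -0.0337, 0.057], 0.83)]
wheel_center [([0.6197, 0.0273, 0.0137], 0.86), ([0.603, 0.0892, 0.054], 0.4)]
pad_round [([0.608, 0.0858, 0.0008], 0.54)]
pad_square []
pad_hex [([0.6299, -0.0322, 0.0049], 0.71), ([0.6288, -0.033, 0.0532], 0.21)]
tray [([0.6154, 0.0261, 0.0169], 0.32)]
```

View pics/w1.png

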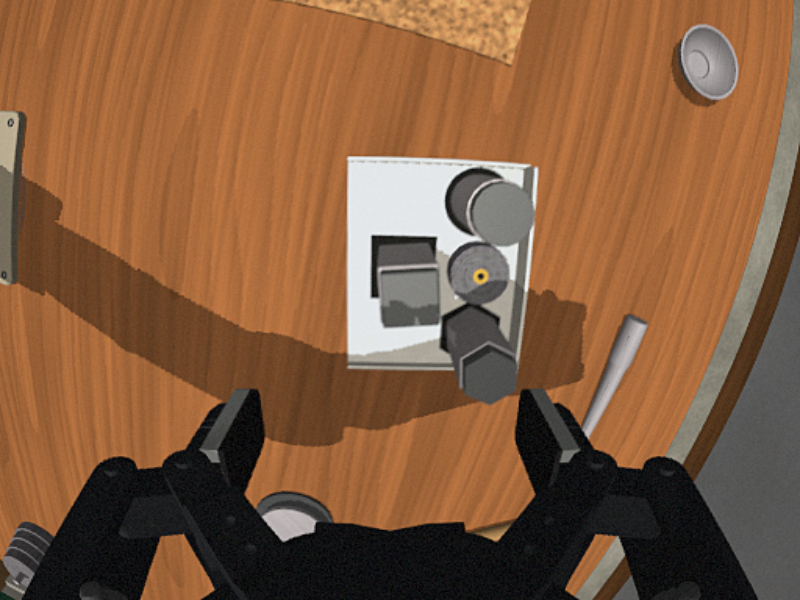

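The wrist view shows all three pots, with the lids round at (502,212), square at (410,298) and hex at (488,373), and the brass hub at (481,276). I enlarge it and overlay the model.

```bash
cat >> h.py <<'E'
def wproj(P,c):
    q=(np.atleast_2d(P)-c["xyz"])@c["orientation"]; r=np.hypot(q[:,0],q[:,1]); th=np.arctan2(r,q[:,2])
    m=c["mtx"]; return np.stack([m[0,2]+m[0,0]*th*q[:,0]/r, m[1,2]+m[1,1]*th*q[:,1]/r],1)
def wray(uv,z,c):
    m=c["mtx"]; d=(np.atleast_2d(uv)-[m[0,2],m[1,2]])/m[0,0]; th=np.hypot(d[:,0],d[:,1])
    k=np.stack([np.sin(th)*d[:,0]/th,np.sin(th)*d[:,1]/th,np.cos(th)],1)@c["orientation"].T
    return c["xyz"]+k*((z-c["xyz"][2])/k[:,2])[:,None]
def poly(cx,cy,z,n,r,ang):
    a=ang+np.arange(n)*2*np.pi/n; return np.stack([cx+r*np.cos(a),cy+r*np.sin(a),np.full(n,z)],1)
def overlay(im,c,shapes,sc,x0,y0,w,h,fn):
    v=cv2.resize(im[y0:y0+h,x0:x0+w],None,fx=sc,fy=sc,interpolation=cv2.INTER_CUBIC)
    for s,col in shapes:
        q=((wproj(s,c)-[x0,y0]+.5)*sc-.5); cv2.polylines(v,[np.round(q*8).astype(np.int32)],True,col,1,cv2.LINE_AA,3)
    cv2.imwrite(fn,v)
def trayxy(T,x,y):
    c,s=np.cos(T[2]),np.sin(T[2]); return T[0]+c*x-s*y, T[1]+s*x+c*y
E
python3 - <<'E'
from h import *
import pickle
c=eyes.camera_info("wrist"); im=cv2.resize(cv2.imread("pics/w1.png"),(512,384)); im=eyes.grab_frame("wrist")
pickle.dump((im,c),open("w1.pkl","wb"))
T=(.6188,.0258,np.radians(11.76))
h=np.pi
S=[]
for z,xs in ((.003,(-.12,.041)),):
    S.append((np.array([[*trayxy(T,a,b),z] for a,b in ((xs[0],-.1),(xs[1],-.1),(xs[1],.1),(xs[0],.1))]),(0,0,255)))
x,y=trayxy(T,0,.064); S+=[(poly(x,y,.006,40,.032,0),(0,255,0)),(poly(x,y,.106,40,.0245,0),(0,255,255))]
x,y=trayxy(T,0,-.064); S+=[(poly(x,y,.006,6,.029/np.cos(h/6),T[2]),(0,255,0)),(poly(x,y,.106,6,.0265,T[2]+h/6),(0,255,255))]
x,y=trayxy(T,-.068,0); S+=[(poly(x,y,.006,4,.03*2**.5,T[2]+h/4),(0,255,0)),(poly(x,y,.106,4,.023*2**.5,T[2]+h/4),(0,255,255))]
x,y=T[:2]; S+=[(poly(x,y,.027,40,.028,0),(255,0,255))]
overlay(im,c,S,4,212,95,140,148,"pics/w1o.png")
E
```

```text
(no output)
```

View pics/w1o.png

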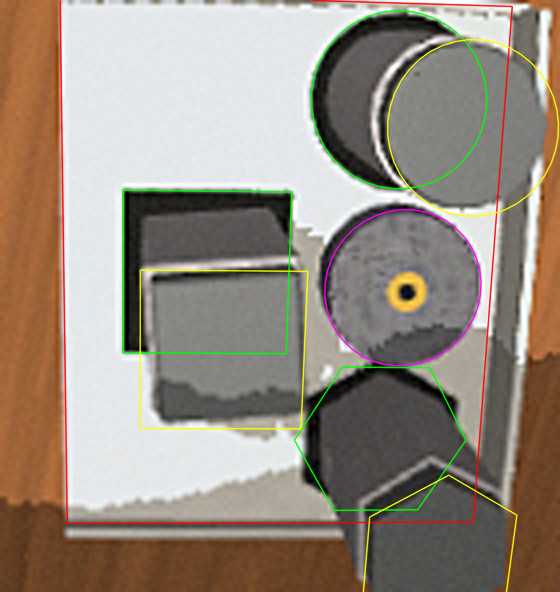

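The overlay fits the tray, pads and wheel well. The pots sit about 2 mm off and are turned about 3° on their pads. I use one tool yaw of 105° (closing along tray x) for all three and start with the round pot.

Run:
```python
from h import *
Y=np.radians(105)
p,y=plan([(.604,.0895,.165,Y),(.604,.0895,.046,None)])
plan([(.604,.0895,.2,None),(.494,.361,.2,None),(.494,.361,.0435,None)],p=p,y=y)
```

```text
from [0.5297 0.019  0.2815] 102.04987180538562 t 3.2667
goal (0.604, 0.0895, 0.165, np.float64(1.8325957145940461))
[13.0, 22.0, 29.0, 0, 0, np.float64(-0.013)]
[13.0, 22.0, 29.0, 0, 0, np.float64(-0.013)]
[13.0, 22.0, 29.0, 0, 0, np.float64(-0.013)]
[12.7, 22.4, 29.5, 0, 0, np.float64(-0.013)]
goal (0.604, 0.0895, 0.046, None)
[-0.0, -0.0, 40.0, 0, 0, np.float64(-0.0)]
[-0.0, -0.0, 39.0, 0, 0, np.float64(-0.0)]
[-0.0, -0.0, 40.0, 0, 0, np.float64(-0.0)]
from [0.604  0.0895 0.046 ] 105.02925234006587 t 3.2667
goal (0.604, 0.0895, 0.2, None)
[-0.0, -0.0, -39.0, 0, 0, np.float64(-0.0)]
[-0.0, -0.0, -38.0, 0, 0, np.float64(-0.0)]
[-0.0, -0.0, -39.0, 0, 0, np.float64(-0.0)]
[-0.0, -0.0, -38.0, 0, 0, np.float64(-0.0)]
goal (0.494, 0.361, 0.2, None)
[36.0, -4.0, -0.0, 0, 0, np.float64(-0.0)]
[36.0, -5.0, -0.0, 0, 0, np.float64(-0.0)]
[36.0, -4.0, -0.0, 0, 0, np.float64(-0.0)]
[37.0, -5.0, -0.0, 0, 0, np.float64(-0.0)]
[36.0, -4.0, -0.0, 0, 0, np.float64(-0.0)]
[37.0, -5.0, -0.0, 0, 0, np.float64(-0.0)]
[36.0, -4.0, -0.0, 0, 0, np.float64(-0.0)]
[36.7, -4.8, -0.0, 0, 0, np.float64(-0.0)]
goal (0.494, 0.361, 0.0435, None)
[0.0, -0.0, 39.0, 0, 0, np.float64(-0.0)]
[0.0, -0.0, 39.0, 0, 0, np.float64(-0.0)]
[0.0, -0.0, 39.0, 0, 0, np.float64(-0.0)]
[0.0, -0.0, 39.5, 0, 0, np.float64(-0.0)]
```

Request:
apply_moves:
  targets:
    - [13, 22, 29, 0, 0, -0.013, 1]
    - [13, 22, 29, 0, 0, -0.013, 1]
    - [13, 22, 29, 0, 0, -0.013, 1]
    - [12.7, 22.4, 29.5, 0, 0, -0.013, 1]
    - [0, 0, 0, 0, 0, 0, 1]
    - [0, 0, 0, 0, 0, 0, 1]
    - [0, 0, 0, 0, 0, 0, 1]
    - [0, 0, 0, 0, 0, 0, 1]
    - [0, 0, 0, 0, 0, 0, 1]

```text
clock: 4.02
ee_pos: [0.6046, 0.0895, 0.1668]
tool_rot: [[-0.259, 0.966, 0.003], [0.966, 0.259, -0.0], [-0.001, 0.003, -1.0]]
wrist_force: [0.5, -0.3, 0.2]
gripper_width: 1.001
gripper_force: 0.0
```

Run:
```python
from h import *
print(pose())
im=eyes.grab_frame("wrist"); c=eyes.camera_info("wrist")
Q=[(np.array(d["position"]),d["confidence"]) for d in eyes.mark_of("wrist","pot_round_center")]; print(Q)
S=[(poly(.604,.0895,.106,40,.0232,0),(0,255,255)),(poly(.604,.0895,.092,40,.025,0),(0,255,0))]
overlay(im,c,S,3,120,140,260,190,"pics/w2.png")
```

```text
(array([0.6046, 0.0895, 0.1668]), np.float64(1.833190284759169))
[]
```

View pics/w2.png

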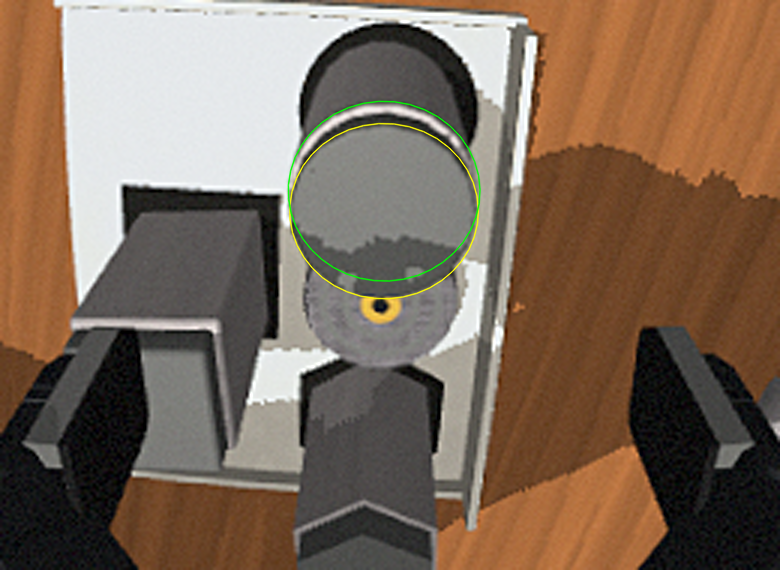

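The round pot's outline lies within 1 mm of the prediction at (385,200), so I go down and grip.

Request:
apply_moves:
  targets:
    - [-1, 0, 40, 0, 0, 0, 1]
    - [0, 0, 40, 0, 0, 0, 1]
    - [0, 0, 30, 0, 0, 0, 1]
    - [0, 0, 11, 0, 0, 0, 1]
    - [0, 0, 0, 0, 0, 0, 1]
    - [0, 0, 0, 0, 0, 0, 0.2]
    - [0, 0, 0, 0, 0, 0, 0.2]
    - [0, 0, 0, 0, 0, 0, 0.2]
    - [0, 0, 0, 0, 0, 0, 0.2]
    - [0, 0, 0, 0, 0, 0, 0.2]

```text
clock: 4.95
ee_pos: [0.6054, 0.0898, 0.0464]
tool_rot: [[-0.261, 0.965, 0.003], [0.965, 0.261, 0.0], [-0.001, 0.003, -1.0]]
wrist_force: [-2.1, -0.8, 6.4]
gripper_width: 0.568
gripper_force: 60.7
```

Request:
apply_moves:
  targets:
    - [0, 0, 0, 0, 0, 0, 0.2]
    - [0, 0, 0, 0, 0, 0, 0.2]
    - [0, 0, 0, 0, 0, 0, 0.2]
    - [0, 0, 0, 0, 0, 0, 0.2]

```text
clock: 5.28
ee_pos: [0.6055, 0.0898, 0.0464]
tool_rot: [[-0.261, 0.965, 0.003], [0.965, 0.261, 0.0], [-0.001, 0.003, -1.0]]
wrist_force: [-1.4, -0.5, 6.5]
gripper_width: 0.57
gripper_force: 60.7
```

Request:
apply_moves:
  targets:
    - [0, 0, -15, 0, 0, 0, 0.2]
    - [0, 0, -30, 0, 0, 0, 0.2]
    - [0, 0, -38, 0, 0, 0, 0.2]
    - [0, 0, -38, 0, 0, 0, 0.2]
    - [0, 0, -30, 0, 0, 0, 0.2]
    - [15, -2, 0, 0, 0, 0, 0.2]
    - [28, -4, 0, 0, 0, 0, 0.2]
    - [33, -4, 0, 0, 0, 0, 0.2]
    - [33, -4, 0, 0, 0, 0, 0.2]
    - [33, -4, 0, 0, 0, 0, 0.2]

```text
clock: 6.12
ee_pos: [0.5493, 0.2229, 0.196]
tool_rot: [[-0.26, 0.966, 0.001], [0.966, 0.26, 0.0], [-0.0, 0.002, -1.0]]
wrist_force: [0.9, 1.5, -3.3]
gripper_width: 0.573
gripper_force: 61.9
```

Request:
apply_moves:
  targets:
    - [33, -4, 0, 0, 0, 0, 0.2]
    - [33, -4, 0, 0, 0, 0, 0.2]
    - [33, -4, 0, 0, 0, 0, 0.2]
    - [28, -4, 0, 0, 0, 0, 0.2]
    - [20, -3, 0, 0, 0, 0, 0.2]
    - [0, 0, 0, 0, 0, 0, 0.2]
    - [0, 0, 0, 0, 0, 0, 0.2]
    - [0, 0, 0, 0, 0, 0, 0.2]
    - [0, 0, 0, 0, 0, 0, 0.2]

```text
clock: 6.87
ee_pos: [0.4942, 0.3572, 0.1951]
tool_rot: [[-0.259, 0.966, 0.001], [0.966, 0.259, -0.001], [-0.001, 0.0, -1.0]]
wrist_force: [0.4, -0.5, -2.8]
gripper_width: 0.571
gripper_force: 61.9
```

Run:
```python
from h import *
print(manip.state()["joint_pos"],manip.state()["gripper_width"])
plan([(.494,.361,.0445,None)])
im=eyes.grab_frame("wrist"); c=eyes.camera_info("wrist"); p,y=pose()
m=lambda t:[(np.round(d["position"],4).tolist(),round(d["confidence"],2)) for d in eyes.mark_of("wrist",t)[:2]]
print(m("pot_round_center"),m("mat"))
S=[(poly(p[0],p[1],p[2]+.059,40,.0232,0),(0,255,255)),(poly(p[0],p[1],p[2]+.046,40,.025,0),(0,255,0))]
a=np.radians(-5); e=np.array([np.cos(a),np.sin(a),0]);f=np.array([-np.sin(a),np.cos(a),0]);o=np.array([.49,.316,.003])
S.append((np.array([o+i*.12*e+j*.09*f for i,j in((-1,-1),(1,-1),(1,1),(-1,1))]),(0,0,255)))
overlay(im,c,S,1.55,0,0,512,384,"pics/w3.png")
```

```text
[-0.4047  0.6411 -0.4362  1.6656  0.3281  0.9083 -0.707 ] 0.5711649641396198
from [0.4942 0.3572 0.1951] 104.99492963595827 t 6.8667
goal (0.494, 0.361, 0.0445, None)
[1.0, 0.0, 38.0, 0, 0, np.float64(-0.0)]
[1.0, 0.0, 38.0, 0, 0, np.float64(-0.0)]
[1.0, 0.0, 37.0, 0, 0, np.float64(-0.0)]
[0.7, 0.8, 37.6, 0, 0, np.float64(-0.0)]
[] [([0.4909, 0.3204, 0.0026], 0.56)]
```

View pics/w3.png

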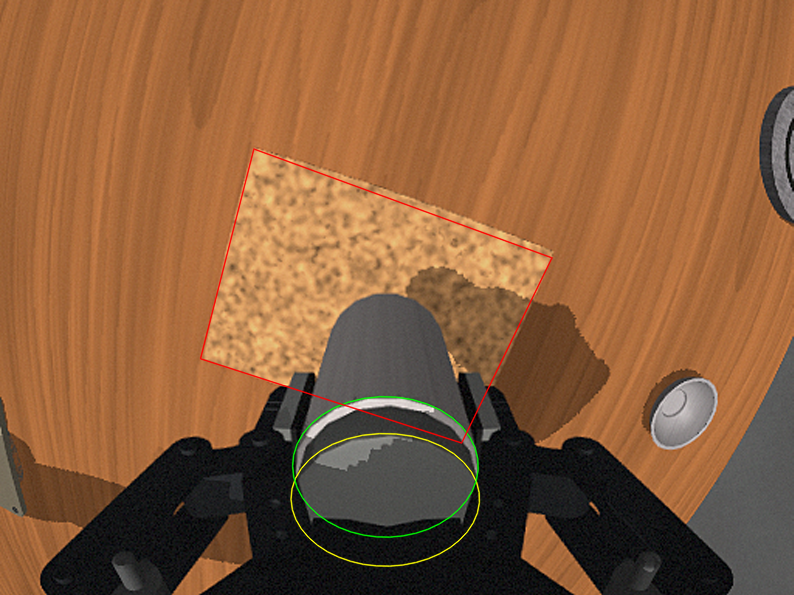

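The mat outline fits and the pot sits centred in the grip, with its rim at (385,400). I set it down.

Request:
apply_moves:
  targets:
    - [0, 0, 20, 0, 0, 0, 0.2]
    - [0, 0, 38, 0, 0, 0, 0.2]
    - [0, 0, 38, 0, 0, 0, 0.2]
    - [0, 0, 30, 0, 0, 0, 0.2]
    - [0, 0, 14, 0, 0, 0, 0.2]
    - [0, 0, 7, 0, 0, 0, 0.2]
    - [0, 0, 0, 0, 0, 0, 0.2]
    - [0, 0, 0, 0, 0, 0, 0.2]
    - [0, 0, 0, 0, 0, 0, 0.2]
    - [0, 0, 0, 0, 0, 0, 0.2]

```text
clock: 7.85
ee_pos: [0.4943, 0.3598, 0.0495]
tool_rot: [[-0.261, 0.965, 0.002], [0.965, 0.261, 0.002], [0.001, 0.003, -1.0]]
wrist_force: [-0.5, 0.3, -3.1]
gripper_width: 0.575
gripper_force: 62.0
```

Request:
apply_moves:
  targets:
    - [0, 0, 3, 0, 0, 0, 0.2]
    - [0, 0, 1.5, 0, 0, 0, 0.2]
    - [0, 0, 0, 0, 0, 0, 0.2]
    - [0, 0, 0, 0, 0, 0, 0.2]

```text
clock: 8.18
ee_pos: [0.4933, 0.3589, 0.0435]
tool_rot: [[-0.261, 0.965, 0.0], [0.965, 0.261, 0.0], [-0.0, 0.0, -1.0]]
wrist_force: [-0.3, 0.6, -2.9]
gripper_width: 0.576
gripper_force: 62.0
```

Request:
apply_moves:
  targets:
    - [0, 0, 0.7, 0, 0, 0, 0.2]
    - [0, 0, 0, 0, 0, 0, 0.2]
    - [0, 0, 0, 0, 0, 0, 0.2]
    - [0, 0, 0, 0, 0, 0, 1]
    - [0, 0, 0, 0, 0, 0, 1]
    - [0, 0, 0, 0, 0, 0, 1]
    - [0, 0, 0, 0, 0, 0, 1]
    - [0, 0, 0, 0, 0, 0, 1]
    - [0, 0, 0, 0, 0, 0, 1]

```text
clock: 8.93
ee_pos: [0.4932, 0.359, 0.0425]
tool_rot: [[-0.261, 0.965, -0.0], [0.965, 0.261, 0.0], [0.0, 0.0, -1.0]]
wrist_force: [0.4, -0.2, -0.5]
gripper_width: 1.003
gripper_force: 0.0
```

Run:
```python
from h import *
print(manip.state()["wrist_force"],manip.state()["gripper_width"])
T=(.6188,.0258,np.radians(11.76)); x,y=trayxy(T,0,-.064); print(x,y)
p,y0=pose(); plan([(p[0],p[1],.2,None),(x,y,.2,None),(x,y,.165,None)])
```

```text
[ 0.3502 -0.1856 -0.5345] 1.0026492963735327
0.6318440079173047 -0.03685663458448191
from [0.4932 0.359  0.0425] 105.12703708866613 t 8.9333
goal (np.float64(0.4931870812525803), np.float64(0.3590048787138044), 0.2, None)
[0.0, 0.0, -39.0, 0, 0, np.float64(-0.0)]
[0.0, 0.0, -39.0, 0, 0, np.float64(-0.0)]
[0.0, 0.0, -40.0, 0, 0, np.float64(-0.0)]
[0.0, 0.0, -39.5, 0, 0, np.float64(-0.0)]
goal (np.float64(0.6318440079173047), np.float64(-0.03685663458448191), 0.2, None)
[-38.0, 3.0, 0.0, 0, 0, np.float64(-0.0)]
[-38.0, 3.0, 0.0, 0, 0, np.float64(-0.0)]
[-38.0, 3.0, 0.0, 0, 0, np.float64(-0.0)]
[-38.0, 3.0, 0.0, 0, 0, np.float64(-0.0)]
[-38.0, 3.0, 0.0, 0, 0, np.float64(-0.0)]
[-38.0, 3.0, 0.0, 0, 0, np.float64(-0.0)]
[-38.0, 3.0, 0.0, 0, 0, np.float64(-0.0)]
[-38.0, 2.0, 0.0, 0, 0, np.float64(-0.0)]
[-38.0, 3.0, 0.0, 0, 0, np.float64(-0.0)]
[-38.0, 2.0, 0.0, 0, 0, np.float64(-0.0)]
[-38.3, 2.5, 0.0, 0, 0, np.float64(-0.0)]
goal (np.float64(0.6318440079173047), np.float64(-0.03685663458448191), 0.165, None)
[-0.0, 0.0, 35.0, 0, 0, np.float64(-0.0)]
```

Request:
apply_moves:
  targets:
    - [0, 0, -20, 0, 0, 0, 1]
    - [0, 0, -38, 0, 0, 0, 1]
    - [0, 0, -40, 0, 0, 0, 1]
    - [0, 0, -40, 0, 0, 0, 1]
    - [-20, 1, -20, 0, 0, 0, 1]
    - [-38, 3, 0, 0, 0, 0, 1]
    - [-38, 3, 0, 0, 0, 0, 1]
    - [-38, 3, 0, 0, 0, 0, 1]
    - [-38, 3, 0, 0, 0, 0, 1]
    - [-38, 3, 0, 0, 0, 0, 1]

```text
clock: 9.77
ee_pos: [0.5637, 0.1586, 0.2008]
tool_rot: [[-0.261, 0.965, 0.0], [0.965, 0.261, -0.0], [-0.0, 0.0, -1.0]]
wrist_force: [1.0, 0.2, -0.2]
gripper_width: 1.0
gripper_force: 0.0
```

Request:
apply_moves:
  targets:
    - [-38, 3, 0, 0, 0, 0, 1]
    - [-38, 3, 0, 0, 0, 0, 1]
    - [-38, 3, 0, 0, 0, 0, 1]
    - [-38, 3, 0, 0, 0, 0, 1]
    - [-38, 3, 0, 0, 0, 0, 1]
    - [-19, 1, 30, 0, 0, 0, 1]
    - [0, 0, 0, 0, 0, 0, 1]
    - [0, 0, 0, 0, 0, 0, 1]
    - [0, 0, 0, 0, 0, 0, 1]
    - [0, 0, 0, 0, 0, 0, 1]

```text
clock: 10.6
ee_pos: [0.6338, -0.0349, 0.1716]
tool_rot: [[-0.264, 0.965, 0.002], [0.965, 0.264, 0.001], [0.001, 0.002, -1.0]]
wrist_force: [-0.7, 0.5, 0.1]
gripper_width: 0.999
gripper_force: 0.0
```

Run:
```python
from h import *
im=eyes.grab_frame("wrist"); c=eyes.camera_info("wrist"); p,y=pose(); print(p,y)
T=(.6188,.0258,np.radians(11.76)); h=np.pi
x,y=trayxy(T,0,-.064);a=np.radians(15)
S=[(poly(x,y,.006,6,.029/np.cos(h/6),T[2]+h/6),(0,255,0)),(poly(x,y,.092,6,.0265,a+h/6),(0,255,255))]
x,y=trayxy(T,0,.064);S+=[(poly(x,y,.006,40,.032,0),(0,255,0))]
x,y=trayxy(T,-.068,0);S+=[(poly(x,y,.006,4,.03*2**.5,T[2]+h/4),(0,255,0)),(poly(x,y,.092,4,.023*2**.5,a+h/4),(0,255,255))]
S+=[(poly(T[0],T[1],.027,40,.028,0),(255,0,255))]
overlay(im,c,S,3,120,100,260,200,"pics/w4.png")
```

```text
[ 0.6339 -0.035   0.1718] 1.8375570848707194
```

View pics/w4.png

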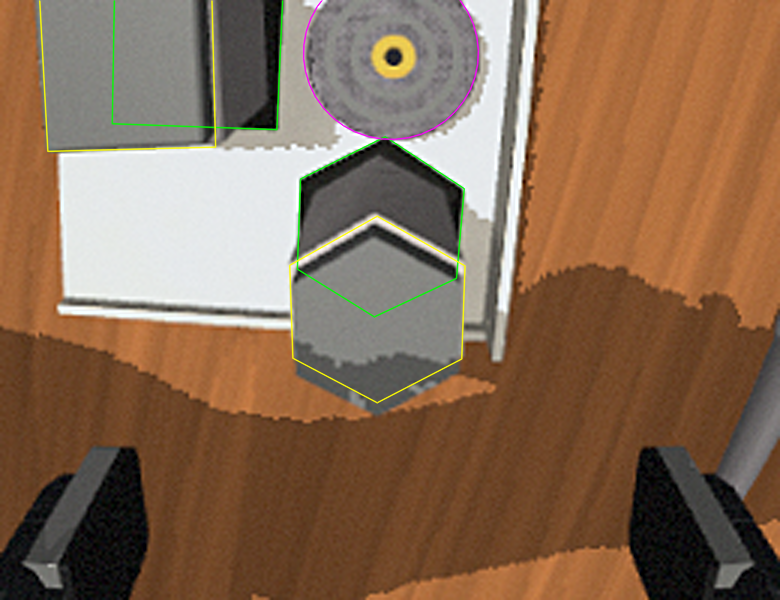

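The rim outlines of the hex pot at (376,290) and the square pot coincide with the model. I grip the hex.

Request:
apply_moves:
  targets:
    - [-1.3, -2.4, 40, 0, 0, 0, 1]
    - [0, 0, 40, 0, 0, 0, 1]
    - [0, 0, 33, 0, 0, 0, 1]
    - [0, 0, 12, 0, 0, 0, 1]
    - [0, 0, 0, 0, 0, 0, 1]
    - [0, 0, 0, 0, 0, 0, 1]
    - [0, 0, 0, 0, 0, 0, 0.2]
    - [0, 0, 0, 0, 0, 0, 0.2]
    - [0, 0, 0, 0, 0, 0, 0.2]
    - [0, 0, 0, 0, 0, 0, 0.2]

```text
clock: 11.48
ee_pos: [0.6328, -0.0392, 0.0477]
tool_rot: [[-0.261, 0.965, 0.003], [0.965, 0.261, -0.0], [-0.001, 0.003, -1.0]]
wrist_force: [-0.6, -0.8, 3.1]
gripper_width: 0.533
gripper_force: 59.9
```

Request:
apply_moves:
  targets:
    - [0, 0, 0, 0, 0, 0, 0.2]
    - [0, 0, 0, 0, 0, 0, 0.2]
    - [0, 0, 0, 0, 0, 0, 0.2]
    - [0, 0, 0, 0, 0, 0, 0.2]

```text
clock: 11.82
ee_pos: [0.6328, -0.0392, 0.0477]
tool_rot: [[-0.261, 0.965, 0.003], [0.965, 0.261, -0.0], [-0.001, 0.003, -1.0]]
wrist_force: [-0.3, 0.3, 6.4]
gripper_width: 0.531
gripper_force: 60.2
```

Run:
```python
from h import *
p,y=pose();print(manip.state()["gripper_width"]);plan([(p[0],p[1],.2,None),(.561,.270,.2,None)],step=33)
```

```text
0.530520500073354
from [ 0.6328 -0.0392  0.0477] 105.11007893848885 t 11.8167
goal (np.float64(0.6327815774692355), np.float64(-0.03918642259149409), 0.2, None)
[0.0, 0.0, -30.0, 0, 0, np.float64(-0.0)]
[0.0, 0.0, -31.0, 0, 0, np.float64(-0.0)]
[0.0, 0.0, -30.0, 0, 0, np.float64(-0.0)]
[0.0, 0.0, -31.0, 0, 0, np.float64(-0.0)]
[0.0, 0.0, -30.3, 0, 0, np.float64(-0.0)]
goal (0.561, 0.27, 0.2, None)
[32.0, 1.0, -0.0, 0, 0, np.float64(-0.0)]
[32.0, 1.0, -0.0, 0, 0, np.float64(-0.0)]
[32.0, 1.0, -0.0, 0, 0, np.float64(-0.0)]
[32.0, 1.0, -0.0, 0, 0, np.float64(-0.0)]
[32.0, 1.0, -0.0, 0, 0, np.float64(-0.0)]
[31.0, 1.0, -0.0, 0, 0, np.float64(-0.0)]
[32.0, 1.0, -0.0, 0, 0, np.float64(-0.0)]
[31.0, 1.0, -0.0, 0, 0, np.float64(-0.0)]
[32.0, 2.0, -0.0, 0, 0, np.float64(-0.0)]
[31.2, 1.3, -0.0, 0, 0, np.float64(-0.0)]
```

Request:
apply_moves:
  targets:
    - [0, 0, -15, 0, 0, 0, 0.2]
    - [0, 0, -30, 0, 0, 0, 0.2]
    - [0, 0, -38, 0, 0, 0, 0.2]
    - [0, 0, -38, 0, 0, 0, 0.2]
    - [0, 0, -31, 0, 0, 0, 0.2]
    - [16, 0, 0, 0, 0, 0, 0.2]
    - [30, 1, 0, 0, 0, 0, 0.2]
    - [34, 1, 0, 0, 0, 0, 0.2]
    - [34, 1, 0, 0, 0, 0, 0.2]
    - [34, 1, 0, 0, 0, 0, 0.2]

```text
clock: 12.65
ee_pos: [0.5961, 0.1058, 0.1983]
tool_rot: [[-0.26, 0.966, 0.001], [0.966, 0.26, -0.0], [-0.0, 0.001, -1.0]]
wrist_force: [0.2, 0.5, -2.2]
gripper_width: 0.531
gripper_force: 59.6
```

Request:
apply_moves:
  targets:
    - [34, 1, 0, 0, 0, 0, 0.2]
    - [34, 1, 0, 0, 0, 0, 0.2]
    - [34, 1, 0, 0, 0, 0, 0.2]
    - [34, 2, 0, 0, 0, 0, 0.2]
    - [22, 2, 0, 0, 0, 0, 0.2]
    - [10, 1, 0, 0, 0, 0, 0.2]
    - [0, 0, 30, 0, 0, 0, 0.2]
    - [0, 0, 38, 0, 0, 0, 0.2]
    - [0, 0, 38, 0, 0, 0, 0.2]
    - [0, 0, 20, 0, 0, 0, 0.2]

```text
clock: 13.48
ee_pos: [0.5591, 0.266, 0.0679]
tool_rot: [[-0.26, 0.966, -0.004], [0.966, 0.26, -0.004], [-0.003, -0.005, -1.0]]
wrist_force: [-1.0, -0.7, -2.2]
gripper_width: 0.534
gripper_force: 59.6
```

Request:
apply_moves:
  targets:
    - [0, 0, 15, 0, 0, 0, 0.2]
    - [0, 0, 5, 0, 0, 0, 0.2]
    - [0, 0, 0, 0, 0, 0, 0.2]
    - [0, 0, 0, 0, 0, 0, 0.2]
    - [0, 0, 0, 0, 0, 0, 0.2]
    - [0, 0, 0, 0, 0, 0, 0.2]

```text
clock: 13.98
ee_pos: [0.5616, 0.2694, 0.0532]
tool_rot: [[-0.261, 0.965, 0.002], [0.965, 0.261, 0.001], [0.0, 0.003, -1.0]]
wrist_force: [-0.5, -0.0, -2.6]
gripper_width: 0.531
gripper_force: 59.6
```

Request:
apply_moves:
  targets:
    - [0, 0, 5, 0, 0, 0, 0.2]
    - [0, 0, 2.7, 0, 0, 0, 0.2]
    - [0, 0, 0, 0, 0, 0, 0.2]
    - [0, 0, 0, 0, 0, 0, 0.2]
    - [0, 0, 0, 0, 0, 0, 0.2]

```text
clock: 14.4
ee_pos: [0.5611, 0.2693, 0.0447]
tool_rot: [[-0.261, 0.965, 0.001], [0.965, 0.261, 0.0], [-0.0, 0.001, -1.0]]
wrist_force: [-0.5, -1.2, 4.5]
gripper_width: 0.532
gripper_force: 60.1
```

Contact (+4.5 N). I release, rise, and move to the square pot.

Request:
apply_moves:
  targets:
    - [0, 0, 0, 0, 0, 0, 1]
    - [0, 0, 0, 0, 0, 0, 1]
    - [0, 0, 0, 0, 0, 0, 1]
    - [0, 0, 0, 0, 0, 0, 1]
    - [0, 0, 0, 0, 0, 0, 1]
    - [0, 0, -15, 0, 0, 0, 1]
    - [0, 0, -38, 0, 0, 0, 1]
    - [0, 0, -38, 0, 0, 0, 1]
    - [0, 0, -38, 0, 0, 0, 1]
    - [0, 0, -20, 0, 0, 0, 1]

```text
clock: 15.23
ee_pos: [0.562, 0.2705, 0.1974]
tool_rot: [[-0.261, 0.965, 0.005], [0.965, 0.261, 0.003], [0.002, 0.006, -1.0]]
wrist_force: [1.4, 1.2, 0.1]
gripper_width: 1.002
gripper_force: 0.0
```

Run:
```python
from h import *
T=(.6188,.0258,np.radians(11.76)); x,y=trayxy(T,-.068,0); print(x,y)
plan([(x,y,.185,None)])
```

```text
0.552227325753988 0.011940741587863839
from [0.562  0.2705 0.1974] 105.13103847998084 t 15.2333
goal (np.float64(0.552227325753988), np.float64(0.011940741587863839), 0.185, None)
[-35.0, -11.0, 2.0, 0, 0, np.float64(-0.0)]
[-35.0, -11.0, 2.0, 0, 0, np.float64(-0.0)]
[-35.0, -11.0, 2.0, 0, 0, np.float64(-0.0)]
[-36.0, -11.0, 2.0, 0, 0, np.float64(-0.0)]
[-35.0, -11.0, 1.0, 0, 0, np.float64(-0.0)]
[-36.0, -11.0, 2.0, 0, 0, np.float64(-0.0)]
[-35.0, -11.0, 1.4, 0, 0, np.float64(-0.0)]
```

Request:
apply_moves:
  targets:
    - [-35, -11, 2, 0, 0, 0, 1]
    - [-35, -11, 2, 0, 0, 0, 1]
    - [-35, -11, 2, 0, 0, 0, 1]
    - [-36, -11, 2, 0, 0, 0, 1]
    - [-35, -11, 2, 0, 0, 0, 1]
    - [-36, -11, 2, 0, 0, 0, 1]
    - [-35, -11, 2, 0, 0, 0, 1]
    - [0, 0, 0, 0, 0, 0, 1]
    - [0, 0, 0, 0, 0, 0, 1]
    - [0, 0, 0, 0, 0, 0, 1]

```text
clock: 16.07
ee_pos: [0.5508, 0.0112, 0.179]
tool_rot: [[-0.261, 0.965, 0.0], [0.965, 0.261, 0.001], [0.001, 0.001, -1.0]]
wrist_force: [0.2, 0.4, 0.0]
gripper_width: 0.999
gripper_force: 0.0
```

Run:
```python
from h import *
x,y=.5522,.0119; plan([(x,y,.047,None)])
```

```text
from [0.5508 0.0112 0.179 ] 105.11342330699188 t 16.0667
goal (0.5522, 0.0119, 0.047, None)
[0.0, 0.0, 33.0, 0, 0, np.float64(-0.0)]
[0.0, 1.0, 33.0, 0, 0, np.float64(-0.0)]
[0.0, 0.0, 33.0, 0, 0, np.float64(-0.0)]
[0.3, 0.6, 33.0, 0, 0, np.float64(-0.0)]
```

Request:
apply_moves:
  targets:
    - [0, 1.5, 40, 0, 0, 0, 1]
    - [0, 0, 40, 0, 0, 0, 1]
    - [0, 0, 38, 0, 0, 0, 1]
    - [0, 0, 14, 0, 0, 0, 1]
    - [0, 0, 0, 0, 0, 0, 1]
    - [0, 0, 0, 0, 0, 0, 1]
    - [0, 0, 0, 0, 0, 0, 0.2]
    - [0, 0, 0, 0, 0, 0, 0.2]
    - [0, 0, 0, 0, 0, 0, 0.2]
    - [0, 0, 0, 0, 0, 0, 0.2]

```text
clock: 16.9
ee_pos: [0.5533, 0.0112, 0.0486]
tool_rot: [[-0.261, 0.965, 0.003], [0.965, 0.261, 0.0], [-0.001, 0.003, -1.0]]
wrist_force: [-0.2, 0.3, 4.1]
gripper_width: 0.529
gripper_force: 59.8
```

Request:
apply_moves:
  targets:
    - [0, 0, 0, 0, 0, 0, 0.2]
    - [0, 0, 0, 0, 0, 0, 0.2]
    - [0, 0, 0, 0, 0, 0, 0.2]
    - [0, 0, 0, 0, 0, 0, 0.2]

```text
clock: 17.23
ee_pos: [0.5534, 0.0112, 0.0486]
tool_rot: [[-0.261, 0.965, 0.003], [0.965, 0.261, 0.0], [-0.001, 0.003, -1.0]]
wrist_force: [0.0, 0.7, 6.1]
gripper_width: 0.533
gripper_force: 59.8
```

Run:
```python
from h import *
p,y=pose();print(manip.state()["gripper_width"]);plan([(p[0],p[1],.2,None),(.412,.283,.2,None)],step=33)
```

```text
0.5334202987734086
from [0.5534 0.0112 0.0486] 105.11485504270028 t 17.2333
goal (np.float64(0.5533694905212997), np.float64(0.011194400140287901), 0.2, None)
[0.0, 0.0, -30.0, 0, 0, np.float64(-0.0)]
[0.0, 0.0, -30.0, 0, 0, np.float64(-0.0)]
[0.0, 0.0, -30.0, 0, 0, np.float64(-0.0)]
[0.0, 0.0, -31.0, 0, 0, np.float64(-0.0)]
[0.0, 0.0, -30.4, 0, 0, np.float64(-0.0)]
goal (0.412, 0.283, 0.2, None)
[30.0, -7.0, 0.0, 0, 0, np.float64(-0.0)]
[30.0, -7.0, 0.0, 0, 0, np.float64(-0.0)]
[30.0, -6.0, 0.0, 0, 0, np.float64(-0.0)]
[30.0, -7.0, 0.0, 0, 0, np.float64(-0.0)]
[30.0, -6.0, 0.0, 0, 0, np.float64(-0.0)]
[30.0, -7.0, 0.0, 0, 0, np.float64(-0.0)]
[30.0, -6.0, 0.0, 0, 0, np.float64(-0.0)]
[30.0, -7.0, 0.0, 0, 0, np.float64(-0.0)]
[30.0, -6.0, 0.0, 0, 0, np.float64(-0.0)]
[29.3, -6.6, 0.0, 0, 0, np.float64(-0.0)]
```

Request:
apply_moves:
  targets:
    - [0, 0, -15, 0, 0, 0, 0.2]
    - [0, 0, -30, 0, 0, 0, 0.2]
    - [0, 0, -38, 0, 0, 0, 0.2]
    - [0, 0, -38, 0, 0, 0, 0.2]
    - [0, 0, -30, 0, 0, 0, 0.2]
    - [15, -3, 0, 0, 0, 0, 0.2]
    - [30, -7, 0, 0, 0, 0, 0.2]
    - [34, -8, 0, 0, 0, 0, 0.2]
    - [34, -7, 0, 0, 0, 0, 0.2]
    - [34, -7, 0, 0, 0, 0, 0.2]

```text
clock: 18.07
ee_pos: [0.482, 0.1452, 0.1987]
tool_rot: [[-0.26, 0.966, 0.001], [0.966, 0.26, -0.0], [-0.0, 0.001, -1.0]]
wrist_force: [0.7, 0.6, -2.0]
gripper_width: 0.529
gripper_force: 61.2
```

Request:
apply_moves:
  targets:
    - [34, -8, 0, 0, 0, 0, 0.2]
    - [34, -7, 0, 0, 0, 0, 0.2]
    - [34, -8, 0, 0, 0, 0, 0.2]
    - [30, -6, 0, 0, 0, 0, 0.2]
    - [20, -4, 0, 0, 0, 0, 0.2]
    - [0, 0, 15, 0, 0, 0, 0.2]
    - [0, 0, 30, 0, 0, 0, 0.2]
    - [0, 0, 38, 0, 0, 0, 0.2]
    - [0, 0, 38, 0, 0, 0, 0.2]
    - [0, 0, 15, 0, 0, 0, 0.2]

```text
clock: 18.9
ee_pos: [0.4096, 0.281, 0.0589]
tool_rot: [[-0.261, 0.965, -0.004], [0.965, 0.261, -0.003], [-0.002, -0.004, -1.0]]
wrist_force: [-0.7, 0.2, -1.8]
gripper_width: 0.529
gripper_force: 61.1
```

Request:
apply_moves:
  targets:
    - [0, 0, 5, 0, 0, 0, 0.2]
    - [0, 0, 0, 0, 0, 0, 0.2]
    - [0, 0, 0, 0, 0, 0, 0.2]
    - [0, 0, 0, 0, 0, 0, 0.2]
    - [0, 0, 0, 0, 0, 0, 0.2]

```text
clock: 19.32
ee_pos: [0.4124, 0.2833, 0.0585]
tool_rot: [[-0.261, 0.965, 0.003], [0.965, 0.261, 0.002], [0.001, 0.003, -1.0]]
wrist_force: [-0.3, 0.6, -2.4]
gripper_width: 0.53
gripper_force: 61.1
```

Request:
apply_moves:
  targets:
    - [0, 0, 6, 0, 0, 0, 0.2]
    - [0, 0, 4, 0, 0, 0, 0.2]
    - [0, 0, 1.7, 0, 0, 0, 0.2]
    - [0, 0, 0, 0, 0, 0, 0.2]
    - [0, 0, 0, 0, 0, 0, 0.2]
    - [0, 0, 0, 0, 0, 0, 0.2]

```text
clock: 19.82
ee_pos: [0.4115, 0.2825, 0.0455]
tool_rot: [[-0.261, 0.965, 0.001], [0.965, 0.261, -0.0], [-0.0, 0.0, -1.0]]
wrist_force: [-0.6, -1.8, 4.7]
gripper_width: 0.526
gripper_force: 61.7
```

Request:
apply_moves:
  targets:
    - [0, 0, 0, 0, 0, 0, 1]
    - [0, 0, 0, 0, 0, 0, 1]
    - [0, 0, 0, 0, 0, 0, 1]
    - [0, 0, 0, 0, 0, 0, 1]
    - [0, 0, 0, 0, 0, 0, 1]
    - [0, 0, -15, 0, 0, 0, 1]
    - [0, 0, -38, 0, 0, 0, 1]
    - [0, 0, -38, 0, 0, 0, 1]
    - [0, 0, -38, 0, 0, 0, 1]
    - [0, 0, -20, 0, 0, 0, 1]

```text
clock: 20.65
ee_pos: [0.4123, 0.2839, 0.198]
tool_rot: [[-0.261, 0.965, 0.004], [0.965, 0.261, 0.003], [0.002, 0.005, -1.0]]
wrist_force: [1.9, 0.8, 0.5]
gripper_width: 0.998
gripper_force: 0.0
```

Run:
```python
from h import *
im=eyes.grab_frame("top"); cv2.imwrite("pics/top1.png",im[120:320,40:310].repeat(2,0).repeat(2,1))
T=(.6188,.0258,np.radians(11.76))
plan([(*T[:2],.13,T[2])])
```

```text
from [0.4137 0.285  0.2002] 105.12954066012936 t 20.7
goal (0.6188, 0.0258, 0.13, np.float64(0.20525072003453315))
[-22.0, 9.0, 5.0, 0, 0, np.float64(0.116)]
[-20.0, 12.0, 5.0, 0, 0, np.float64(0.116)]
[-19.0, 14.0, 5.0, 0, 0, np.float64(0.116)]
[-17.0, 16.0, 5.0, 0, 0, np.float64(0.116)]
[-15.0, 18.0, 5.0, 0, 0, np.float64(0.116)]
[-13.0, 20.0, 5.0, 0, 0, np.float64(0.116)]
[-11.0, 21.0, 5.0, 0, 0, np.float64(0.116)]
[-8.0, 22.0, 5.0, 0, 0, np.float64(0.116)]
[-6.0, 23.0, 5.0, 0, 0, np.float64(0.116)]
[-3.0, 23.0, 5.0, 0, 0, np.float64(0.116)]
[-0.0, 24.0, 5.0, 0, 0, np.float64(0.116)]
[3.0, 24.0, 5.0, 0, 0, np.float64(0.116)]
[5.0, 23.0, 5.0, 0, 0, np.float64(0.116)]
[8.1, 22.0, 5.2, 0, 0, np.float64(0.116)]
```

View pics/top1.png

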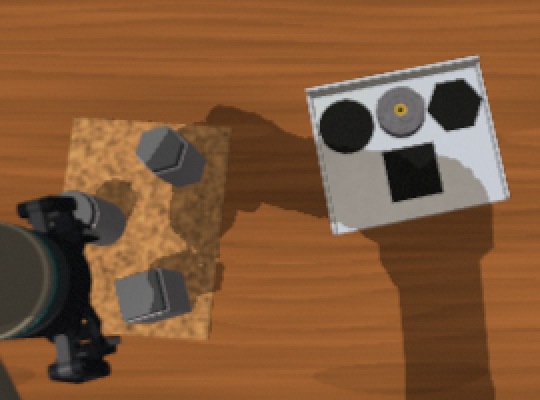

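The top view shows all three pots upright on the mat (crop hex (170,155), round (100,215), square (150,295)), with the wheel still at (400,110). Now the wheel.

Request:
apply_moves:
  targets:
    - [-22, 9, 0, 0, 0, 0.116, 1]
    - [-20, 12, 0, 0, 0, 0.116, 1]
    - [-19, 14, 0, 0, 0, 0.116, 1]
    - [-17, 16, 0, 0, 0, 0.116, 1]
    - [-15, 18, 5, 0, 0, 0.116, 1]
    - [-13, 20, 5, 0, 0, 0.116, 1]
    - [-11, 21, 5, 0, 0, 0.116, 1]
    - [-8, 22, 5, 0, 0, 0.116, 1]
    - [-6, 23, 5, 0, 0, 0.116, 1]
    - [-3, 23, 5, 0, 0, 0.116, 1]

```text
clock: 21.53
ee_pos: [0.5574, 0.0966, 0.1635]
tool_rot: [[0.784, 0.62, -0.001], [0.62, -0.784, -0.0], [-0.001, -0.0, -1.0]]
wrist_force: [-0.4, 1.1, -0.0]
gripper_width: 1.0
gripper_force: 0.0
```

Request:
apply_moves:
  targets:
    - [0, 24, 5, 0, 0, 0.116, 1]
    - [3, 24, 5, 0, 0, 0.116, 1]
    - [5, 23, 5, 0, 0, 0.116, 1]
    - [8, 22, 5, 0, 0, 0.116, 1]
    - [0, 0, 0, 0, 0, 0, 1]
    - [0, 0, 0, 0, 0, 0, 1]
    - [0, 0, 0, 0, 0, 0, 1]
    - [0, 0, 0, 0, 0, 0, 1]

```text
clock: 22.2
ee_pos: [0.6156, 0.025, 0.1441]
tool_rot: [[0.977, 0.212, -0.001], [0.212, -0.977, 0.001], [-0.001, -0.001, -1.0]]
wrist_force: [-0.0, 0.3, -0.5]
gripper_width: 0.997
gripper_force: 0.0
```

Run:
```python
from h import *
im=eyes.grab_frame("wrist"); c=eyes.camera_info("wrist"); print(manip.state()["joint_pos"])
T=(.6188,.0258,np.radians(11.76)); h=np.pi
x,y=trayxy(T,0,-.064)
S=[(poly(x,y,.006,6,.029/np.cos(h/6),T[2]+h/6),(0,255,0))]
x,y=trayxy(T,0,.064);S+=[(poly(x,y,.006,40,.032,0),(0,255,0))]
x,y=trayxy(T,-.068,0);S+=[(poly(x,y,.006,4,.03*2**.5,T[2]+h/4),(0,255,0))]
S+=[(poly(T[0],T[1],.027,40,.028,0),(255,0,255))]
overlay(im,c,S,2.5,100,90,310,235,"pics/w5.png")
plan([(*T[:2],.0075,T[2])])
```

```text
[-0.0684  0.6807 -0.0277  1.6982  0.0238  0.7633 -1.4645]
from [0.6157 0.025  0.1443] 12.228887039154403 t 22.25
goal (0.6188, 0.0258, 0.0075, np.float64(0.20525072003453315))
[1.0, -0.0, 34.0, 0, 0, np.float64(0.002)]
[1.0, -0.0, 34.0, 0, 0, np.float64(0.002)]
[1.0, -0.0, 34.0, 0, 0, np.float64(0.002)]
[0.2, -0.2, 34.8, 0, 0, np.float64(0.002)]
```

View pics/w5.png

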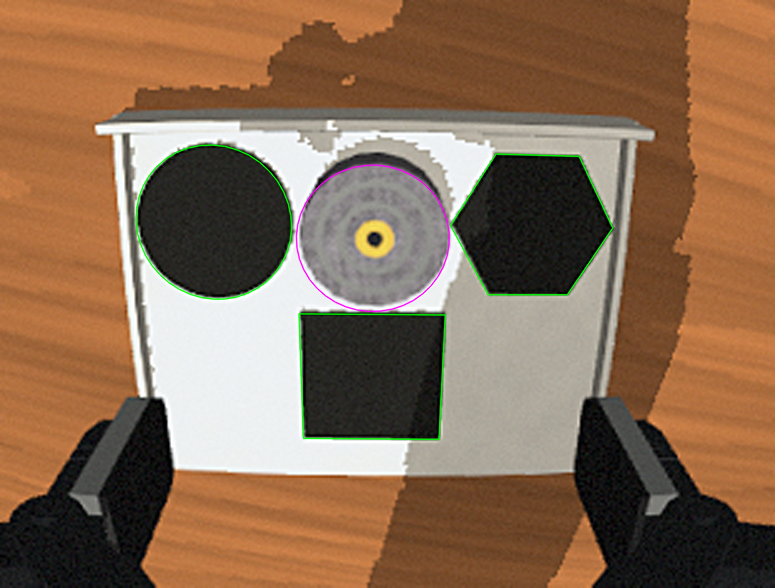

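All pads and the wheel (crop (373,238)) match the model within a pixel. I descend onto the wheel.

Request:
apply_moves:
  targets:
    - [1.5, 0, 36, 0, 0, 0, 1]
    - [1.5, 0, 38, 0, 0, 0, 1]
    - [0, 0, 36, 0, 0, 0, 1]
    - [0, 0, 16, 0, 0, 0, 1]
    - [0, 0, 5, 0, 0, 0, 1]
    - [0, 0, 0, 0, 0, 0, 1]
    - [0, 0, 0, 0, 0, 0, 1]
    - [0, 0, 0, 0, 0, 0, 1]

```text
clock: 22.92
ee_pos: [0.6208, 0.0244, 0.0151]
tool_rot: [[0.978, 0.21, 0.003], [0.21, -0.978, 0.0], [0.003, 0.0, -1.0]]
wrist_force: [-0.2, 1.0, -0.3]
gripper_width: 0.996
gripper_force: 0.0
```

Request:
apply_moves:
  targets:
    - [-1.7, -1, 4, 0, 0, 0, 1]
    - [0, 0, 2.5, 0, 0, 0, 1]
    - [0, 0, 0, 0, 0, 0, 1]
    - [0, 0, 0, 0, 0, 0, 1]
    - [0, 0, 0, 0, 0, 0, 0.2]
    - [0, 0, 0, 0, 0, 0, 0.2]
    - [0, 0, 0, 0, 0, 0, 0.2]
    - [0, 0, 0, 0, 0, 0, 0.2]
    - [0, 0, 0, 0, 0, 0, 0.2]
    - [0, 0, 0, 0, 0, 0, 0.2]

```text
clock: 23.75
ee_pos: [0.6178, 0.0246, 0.0074]
tool_rot: [[0.978, 0.209, 0.001], [0.209, -0.978, 0.0], [0.001, 0.0, -1.0]]
wrist_force: [-1.6, -0.4, 4.8]
gripper_width: 0.634
gripper_force: 63.2
```

Request:
apply_moves:
  targets:
    - [0, 0, 0, 0, 0, 0, 0.2]
    - [0, 0, 0, 0, 0, 0, 0.2]
    - [0, 0, 0, 0, 0, 0, 0.2]

```text
clock: 24.0
ee_pos: [0.6178, 0.0246, 0.0074]
tool_rot: [[0.978, 0.209, 0.001], [0.209, -0.978, 0.0], [0.001, 0.0, -1.0]]
wrist_force: [-0.2, -0.5, 5.7]
gripper_width: 0.632
gripper_force: 63.2
```

Run:
```python
from h import *
p,y=pose();print(manip.state()["gripper_width"]);plan([(p[0],p[1],.12,None),(.498,-.333,.12,None)],step=36)
```

```text
0.6323899557451791
from [0.6178 0.0246 0.0074] 12.069497407294413 t 24.0
goal (np.float64(0.6178022470393405), np.float64(0.02458885301424413), 0.12, None)
[0.0, 0.0, -28.0, 0, 0, np.float64(-0.0)]
[0.0, 0.0, -28.0, 0, 0, np.float64(-0.0)]
[0.0, 0.0, -28.0, 0, 0, np.float64(-0.0)]
[0.0, 0.0, -28.6, 0, 0, np.float64(-0.0)]
goal (0.498, -0.333, 0.12, None)
[-17.0, 30.0, -0.0, 0, 0, np.float64(-0.0)]
[-17.0, 29.0, -0.0, 0, 0, np.float64(-0.0)]
[-18.0, 30.0, -0.0, 0, 0, np.float64(-0.0)]
[-17.0, 29.0, -0.0, 0, 0, np.float64(-0.0)]
[-18.0, 30.0, -0.0, 0, 0, np.float64(-0.0)]
[-17.0, 29.0, -0.0, 0, 0, np.float64(-0.0)]
[-18.0, 30.0, -0.0, 0, 0, np.float64(-0.0)]
[-17.0, 29.0, -0.0, 0, 0, np.float64(-0.0)]
[-18.0, 30.0, -0.0, 0, 0, np.float64(-0.0)]
[-17.0, 29.0, -0.0, 0, 0, np.float64(-0.0)]
[-17.9, 29.6, -0.0, 0, 0, np.float64(-0.0)]
```

Request:
apply_moves:
  targets:
    - [0, 0, -10, 0, 0, 0, 0.2]
    - [0, 0, -28, 0, 0, 0, 0.2]
    - [0, 0, -38, 0, 0, 0, 0.2]
    - [0, 0, -36, 0, 0, 0, 0.2]
    - [-8, 14, 0, 0, 0, 0, 0.2]
    - [-16, 27, 0, 0, 0, 0, 0.2]
    - [-18, 30, 0, 0, 0, 0, 0.2]
    - [-18, 30, 0, 0, 0, 0, 0.2]
    - [-18, 30, 0, 0, 0, 0, 0.2]
    - [-18, 30, 0, 0, 0, 0, 0.2]

```text
clock: 24.83
ee_pos: [0.5564, -0.1543, 0.1192]
tool_rot: [[0.978, 0.21, 0.0], [0.21, -0.978, -0.0], [0.0, 0.0, -1.0]]
wrist_force: [-0.3, 0.1, -0.5]
gripper_width: 0.633
gripper_force: 63.3
```

Request:
apply_moves:
  targets:
    - [-18, 30, 0, 0, 0, 0, 0.2]
    - [-18, 30, 0, 0, 0, 0, 0.2]
    - [-18, 30, 0, 0, 0, 0, 0.2]
    - [-17, 30, 0, 0, 0, 0, 0.2]
    - [-16, 27, 0, 0, 0, 0, 0.2]
    - [-8, 15, 0, 0, 0, 0, 0.2]
    - [0, 0, 0, 0, 0, 0, 0.2]
    - [0, 0, 0, 0, 0, 0, 0.2]
    - [0, 0, 0, 0, 0, 0, 0.2]
    - [0, 0, 0, 0, 0, 0, 0.2]

```text
clock: 25.67
ee_pos: [0.499, -0.3292, 0.1188]
tool_rot: [[0.977, 0.212, 0.0], [0.212, -0.977, 0.001], [0.001, -0.001, -1.0]]
wrist_force: [-0.4, -0.3, -1.5]
gripper_width: 0.635
gripper_force: 63.3
```

Run:
```python
from h import *
im=eyes.grab_frame("wrist"); c=eyes.camera_info("wrist"); p,y=pose(); print(p,y,manip.state()["joint_pos"])
print([(d["position"],d["confidence"]) for d in eyes.mark_of("wrist","stand")], [(d["position"],d["confidence"]) for d in eyes.mark_of("wrist","wheel_center")])
x,y2=.498,-.3335
w=p+np.array([np.cos(y),np.sin(y),0])*.001
S=[(poly(x,y2,.025,60,.042,0),(0,255,0)),(poly(x,y2,0,60,.05,0),(0,255,255)),(poly(w[0],w[1],p[2]+.0196,60,.028,0),(255,0,255))]
overlay(im,c,S,3,130,150,250,190,"pics/w6.png")
```

```text
[ 0.4991 -0.3293  0.1188] 0.21342860310752626 [ 0.5906  0.6942 -0.0856  1.7676  0.085   0.6836 -0.8986]
[([0.4911, -0.3375, 0.0003], 0.89)] [([0.5022, -0.3259, 0.1259], 0.92)]
```

View pics/w6.png

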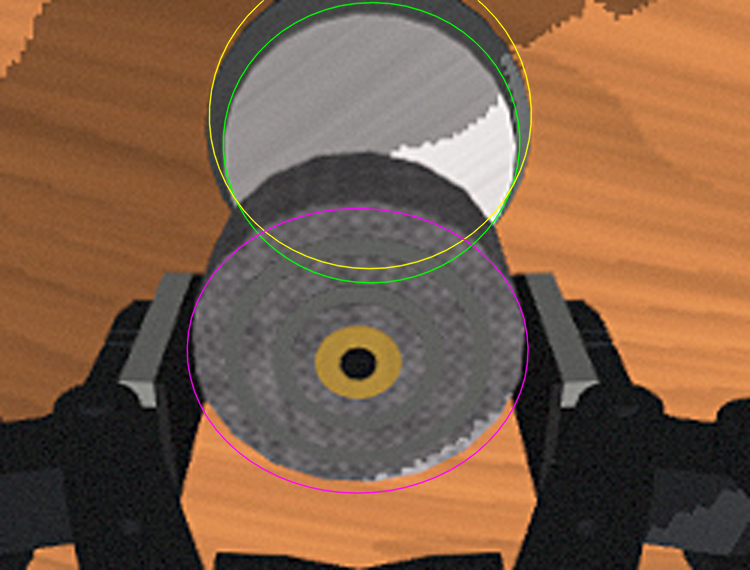

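The held wheel matches the model, with its hub at (358,362). The stand's top edge, at (372,12), lies about 3 mm nearer than assumed, so I fit its circle from edge pixels.

Run:
```python
from h import *
from scipy.optimize import least_squares
im=eyes.grab_frame("wrist"); c=eyes.camera_info("wrist")
b=im.astype(int); g=im.mean(2)
# radial edge search on the stand top around prior, on the visible (upper) arc
c0=np.array([.495,-.334]); P=[]
gs=cv2.GaussianBlur(im,(3,3),0).mean(2).astype(np.float32)
for a in np.radians(np.arange(0,360,4)):
    rr=np.arange(.035,.049,.0004); X=np.stack([c0[0]+rr*np.cos(a),c0[1]+rr*np.sin(a),np.full(len(rr),.025)],1)
    uv=wproj(X,c); 
    if uv[:,1].max()>218: continue
    v=cv2.remap(gs,uv[:,0].astype(np.float32)[None],uv[:,1].astype(np.float32)[None],1)[0]
    d=np.diff(v); k=d.argmin()
    if d[k]<-4: P.append(X[k,:2])
P=np.array(P); r=least_squares(lambda q:np.hypot(*(P-q).T)-.042,c0,loss="soft_l1",f_scale=.001); print(len(P),r.x,np.abs(r.fun).mean())
p,y=pose(); R=manip.state()["tool_rot"]; w=p+R[:,0]*.001
print("tool delta mm",R.T@(np.array([*r.x,w[2]])-w)*1000,p)
```

```text
53 [ 0.4941 -0.3338] 0.00042072687425842424
tool delta mm [-6.2975  2.7078 -0.0019] [ 0.4987 -0.3301  0.1188]
```

Request:
apply_moves:
  targets:
    - [-6.3, 2.7, 0, 0, 0, 0, 0.2]
    - [0, 0, 15, 0, 0, 0, 0.2]
    - [0, 0, 25, 0, 0, 0, 0.2]
    - [0, 0, 25, 0, 0, 0, 0.2]
    - [0, 0, 10, 0, 0, 0, 0.2]
    - [0, 0, 4, 0, 0, 0, 0.2]
    - [0, 0, 0, 0, 0, 0, 0.2]
    - [0, 0, 0, 0, 0, 0, 0.2]
    - [0, 0, 0, 0, 0, 0, 0.2]

```text
clock: 26.62
ee_pos: [0.4935, -0.3357, 0.041]
tool_rot: [[0.978, 0.209, 0.002], [0.209, -0.978, -0.001], [0.002, 0.002, -1.0]]
wrist_force: [0.9, -0.2, -0.3]
gripper_width: 0.631
gripper_force: 63.3
```

Request:
apply_moves:
  targets:
    - [0, -1.7, 6, 0, 0, 0, 0.2]
    - [0, 0, 3, 0, 0, 0, 0.2]
    - [0, 0, 1, 0, 0, 0, 0.2]
    - [0, 0, 0, 0, 0, 0, 0.2]
    - [0, 0, 0, 0, 0, 0, 0.2]
    - [0, 0, 0, 0, 0, 0, 0.2]

```text
clock: 27.12
ee_pos: [0.4923, -0.3335, 0.0298]
tool_rot: [[0.978, 0.209, 0.0], [0.209, -0.978, -0.0], [0.0, 0.0, -1.0]]
wrist_force: [0.8, 0.0, -0.8]
gripper_width: 0.635
gripper_force: 63.5
```

Request:
apply_moves:
  targets:
    - [0.5, 0, 0.7, 0, 0, 0, 0.2]
    - [0, 0, 0, 0, 0, 0, 0.2]
    - [0, 0, 0, 0, 0, 0, 0.2]
    - [0, 0, 0, 0, 0, 0, 1]
    - [0, 0, 0, 0, 0, 0, 1]
    - [0, 0, 0, 0, 0, 0, 1]
    - [0, 0, 0, 0, 0, 0, 1]
    - [0, 0, 0, 0, 0, 0, 1]
    - [0, 0, 0, 0, 0, 0, 1]

```text
clock: 27.87
ee_pos: [0.4928, -0.3333, 0.029]
tool_rot: [[0.978, 0.209, 0.0], [0.209, -0.978, 0.0], [0.0, -0.0, -1.0]]
wrist_force: [0.3, -0.4, 1.0]
gripper_width: 1.001
gripper_force: 0.0
```

Request:
apply_moves:
  targets:
    - [0, 0, -15, 0, 0, 0, 1]
    - [0, 0, -35, 0, 0, 0, 1]
    - [0, 0, -40, 0, 0, 0, 1]
    - [0, 0, -40, 0, 0, 0, 1]
    - [0, 0, -30, 0, 0, 0, 1]
    - [0, 0, 0, 0, 0, 0, 1]
    - [0, 0, 0, 0, 0, 0, 1]
    - [0, 0, 0, 0, 0, 0, 1]
    - [0, 0, 0, 0, 0, 0, 1]

```text
clock: 28.62
ee_pos: [0.4917, -0.3328, 0.1874]
tool_rot: [[0.978, 0.209, -0.003], [0.209, -0.978, 0.002], [-0.002, -0.002, -1.0]]
wrist_force: [-0.3, -0.3, -0.7]
gripper_width: 1.0
gripper_force: 0.0
```

Run:
```python
from h import *
im=eyes.grab_frame("wrist"); c=eyes.camera_info("wrist"); p,y=pose()
S=[(poly(.4941,-.3338,.025,60,.042,0),(0,255,0)),(poly(.4941,-.3338,.049,60,.028,0),(255,0,255))]
overlay(im,c,S,3,150,110,220,160,"pics/w7.png")
plan([(.412,.283,.2,np.radians(105))])
```

```text
from [ 0.4917 -0.3327  0.1873] 12.081825242248323 t 28.6667
goal (0.412, 0.283, 0.2, np.float64(1.8325957145940461))
[3.0, -39.0, -1.0, 0, 0, np.float64(-0.101)]
[7.0, -38.0, -1.0, 0, 0, np.float64(-0.101)]
[11.0, -37.0, -1.0, 0, 0, np.float64(-0.101)]
[15.0, -36.0, -1.0, 0, 0, np.float64(-0.101)]
[18.0, -34.0, -1.0, 0, 0, np.float64(-0.101)]
[21.0, -32.0, -1.0, 0, 0, np.float64(-0.101)]
[25.0, -30.0, -1.0, 0, 0, np.float64(-0.101)]
[28.0, -27.0, -1.0, 0, 0, np.float64(-0.101)]
[30.0, -25.0, -1.0, 0, 0, np.float64(-0.101)]
[32.0, -21.0, -1.0, 0, 0, np.float64(-0.101)]
[35.0, -18.0, -0.0, 0, 0, np.float64(-0.101)]
[36.0, -14.0, -1.0, 0, 0, np.float64(-0.101)]
[37.0, -11.0, -0.0, 0, 0, np.float64(-0.101)]
[38.0, -7.0, -1.0, 0, 0, np.float64(-0.101)]
[39.0, -3.0, -0.0, 0, 0, np.float64(-0.101)]
[39.2, 1.1, -0.7, 0, 0, np.float64(-0.101)]
```

View pics/w7.png

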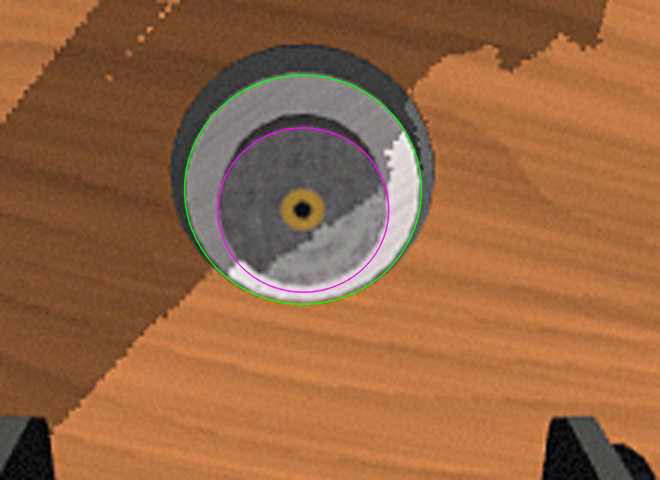

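The wheel lies flat and centred on the stand, with its hub at (302,210) matching the model circle. I go back to the square pot.

Request:
apply_moves:
  targets:
    - [3, -39, -1, 0, 0, -0.101, 1]
    - [7, -38, -1, 0, 0, -0.101, 1]
    - [11, -37, -1, 0, 0, -0.101, 1]
    - [15, -36, -1, 0, 0, -0.101, 1]
    - [18, -34, -1, 0, 0, -0.101, 1]
    - [21, -32, -1, 0, 0, -0.101, 1]
    - [25, -30, -1, 0, 0, -0.101, 1]
    - [28, -27, -1, 0, 0, -0.101, 1]
    - [30, -25, -1, 0, 0, -0.101, 1]
    - [32, -21, -1, 0, 0, -0.101, 1]

```text
clock: 29.5
ee_pos: [0.442, 0.0526, 0.1981]
tool_rot: [[0.338, 0.941, -0.002], [0.941, -0.338, 0.0], [-0.001, -0.002, -1.0]]
wrist_force: [0.9, 0.4, -0.1]
gripper_width: 0.998
gripper_force: 0.0
```

Request:
apply_moves:
  targets:
    - [35, -18, 0, 0, 0, -0.101, 1]
    - [36, -14, 0, 0, 0, -0.101, 1]
    - [37, -11, 0, 0, 0, -0.101, 1]
    - [38, -7, 0, 0, 0, -0.101, 1]
    - [39, -3, 0, 0, 0, -0.101, 1]
    - [39, 1, 0, 0, 0, -0.101, 1]
    - [0, 0, 0, 0, 0, 0, 1]
    - [0, 0, 0, 0, 0, 0, 1]
    - [0, 0, 0, 0, 0, 0, 1]
    - [0, 0, 0, 0, 0, 0, 1]

```text
clock: 30.33
ee_pos: [0.413, 0.2803, 0.1982]
tool_rot: [[-0.251, 0.968, -0.001], [0.968, 0.251, -0.002], [-0.002, -0.002, -1.0]]
wrist_force: [0.6, -0.6, -0.4]
gripper_width: 1.002
gripper_force: 0.0
```

Run:
```python
from h import *
im=eyes.grab_frame("wrist"); c=eyes.camera_info("wrist"); a=np.radians(15.1); h=np.pi
u=np.array([-.261,.965])
S=[]
for (x,y),o,n,r in (((.4115,.2825),.0007,4,.023*2**.5),((.5611,.2693),.002,6,.0265),((.493,.359),-.001,60,.025)):
    q=np.array([x,y])+u*o; S.append((poly(*q,.089,n,r,a+h/n),(0,255,255)))
overlay(im,c,S,1.9,60,80,410,304,"pics/w8.png")
print(manip.state()["joint_pos"]); plan([(.4115,.2825,.0455,np.radians(105.1))])
```

```text
[-0.2652  0.5102 -0.5601  1.9551  0.3778  0.7822 -0.7875]
from [0.4132 0.2803 0.1984] 104.50653285613718 t 30.3833
goal (0.4115, 0.2825, 0.0455, np.float64(1.8343410438460404))
[1.0, -0.0, 38.0, 0, 0, np.float64(-0.003)]
[1.0, -0.0, 38.0, 0, 0, np.float64(-0.003)]
[0.0, -1.0, 38.0, 0, 0, np.float64(-0.003)]
[0.6, -0.1, 38.9, 0, 0, np.float64(-0.003)]
```

View pics/w8.png

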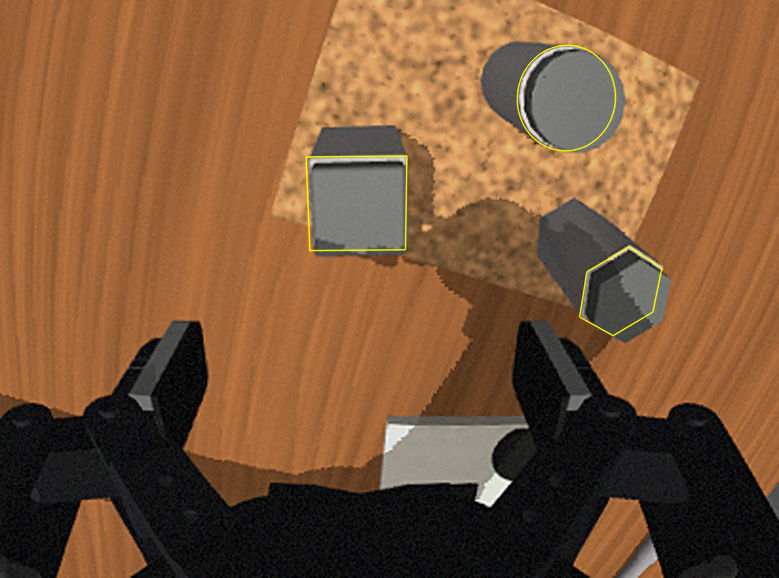

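All three pots stand where predicted (square rim at (357,157)). I pick up the square.

Request:
apply_moves:
  targets:
    - [2, -1, 38, 0, 0, -0.01, 1]
    - [0, 0, 38, 0, 0, 0, 1]
    - [0, 0, 38, 0, 0, 0, 1]
    - [0, 0, 26, 0, 0, 0, 1]
    - [0, 0, 11, 0, 0, 0, 1]
    - [0, 0, 0, 0, 0, 0, 1]
    - [0, 0, 0, 0, 0, 0, 1]
    - [0, 0, 0, 0, 0, 0, 1]

```text
clock: 31.05
ee_pos: [0.4124, 0.2838, 0.0489]
tool_rot: [[-0.262, 0.965, 0.001], [0.965, 0.262, 0.001], [0.0, 0.002, -1.0]]
wrist_force: [0.8, -0.0, 0.0]
gripper_width: 0.998
gripper_force: 0.0
```

Request:
apply_moves:
  targets:
    - [0, 0, 0, 0, 0, 0, 0.2]
    - [0, 0, 0, 0, 0, 0, 0.2]
    - [0, 0, 0, 0, 0, 0, 0.2]
    - [0, 0, 0, 0, 0, 0, 0.2]
    - [0, 0, 0, 0, 0, 0, 0.2]
    - [0, 0, 0, 0, 0, 0, 0.2]
    - [0, 0, 0, 0, 0, 0, 0.2]

```text
clock: 31.63
ee_pos: [0.412, 0.2841, 0.049]
tool_rot: [[-0.263, 0.965, 0.001], [0.965, 0.263, 0.001], [0.0, 0.002, -1.0]]
wrist_force: [-0.1, -0.8, 6.2]
gripper_width: 0.53
gripper_force: 60.6
```

Run:
```python
from h import *
p,y=pose();print(manip.state()["gripper_width"]);plan([(p[0],p[1],.2,None),(.5522,.0119,.2,None)],step=33)
```

```text
0.5298780688456924
from [0.412  0.2841 0.049 ] 105.23102492624986 t 31.6333
goal (np.float64(0.4120060991694691), np.float64(0.28408626897608674), 0.2, None)
[0.0, 0.0, -30.0, 0, 0, np.float64(-0.0)]
[0.0, 0.0, -30.0, 0, 0, np.float64(-0.0)]
[0.0, 0.0, -30.0, 0, 0, np.float64(-0.0)]
[0.0, 0.0, -31.0, 0, 0, np.float64(-0.0)]
[0.0, 0.0, -30.0, 0, 0, np.float64(-0.0)]
goal (0.5522, 0.0119, 0.2, None)
[-30.0, 6.0, -0.0, 0, 0, np.float64(-0.0)]
[-30.0, 6.0, -0.0, 0, 0, np.float64(-0.0)]
[-30.0, 6.0, -0.0, 0, 0, np.float64(-0.0)]
[-30.0, 7.0, -0.0, 0, 0, np.float64(-0.0)]
[-30.0, 6.0, -0.0, 0, 0, np.float64(-0.0)]
[-30.0, 7.0, -0.0, 0, 0, np.float64(-0.0)]
[-30.0, 6.0, -0.0, 0, 0, np.float64(-0.0)]
[-30.0, 7.0, -0.0, 0, 0, np.float64(-0.0)]
[-30.0, 6.0, -0.0, 0, 0, np.float64(-0.0)]
[-29.5, 6.8, -0.0, 0, 0, np.float64(-0.0)]
```

Request:
apply_moves:
  targets:
    - [0, 0, -15, 0, 0, 0, 0.2]
    - [0, 0, -30, 0, 0, 0, 0.2]
    - [0, 0, -38, 0, 0, 0, 0.2]
    - [0, 0, -38, 0, 0, 0, 0.2]
    - [0, 0, -30, 0, 0, 0, 0.2]
    - [-15, 3, 0, 0, 0, 0, 0.2]
    - [-30, 6, 0, 0, 0, 0, 0.2]
    - [-34, 7, 0, 0, 0, 0, 0.2]
    - [-34, 7, 0, 0, 0, 0, 0.2]
    - [-34, 7, 0, 0, 0, 0, 0.2]

```text
clock: 32.47
ee_pos: [0.4793, 0.1483, 0.1993]
tool_rot: [[-0.263, 0.965, 0.0], [0.965, 0.263, -0.0], [-0.0, 0.0, -1.0]]
wrist_force: [1.3, -0.1, -1.8]
gripper_width: 0.531
gripper_force: 62.0
```

Request:
apply_moves:
  targets:
    - [-34, 7, 0, 0, 0, 0, 0.2]
    - [-34, 7, 0, 0, 0, 0, 0.2]
    - [-34, 8, 0, 0, 0, 0, 0.2]
    - [-30, 7, 0, 0, 0, 0, 0.2]
    - [-20, 4, 0, 0, 0, 0, 0.2]
    - [0, 0, 30, 0, 0, 0, 0.2]
    - [0, 0, 38, 0, 0, 0, 0.2]
    - [0, 0, 38, 0, 0, 0, 0.2]
    - [0, 0, 20, 0, 0, 0, 0.2]
    - [0, 0, 0, 0, 0, 0, 0.2]

```text
clock: 33.3
ee_pos: [0.5471, 0.0112, 0.0689]
tool_rot: [[-0.263, 0.965, -0.009], [0.965, 0.263, -0.001], [0.001, -0.009, -1.0]]
wrist_force: [-1.1, -0.1, -2.4]
gripper_width: 0.536
gripper_force: 61.9
```

Request:
apply_moves:
  targets:
    - [0, 0, 0, 0, 0, 0, 0.2]
    - [0, 0, 0, 0, 0, 0, 0.2]
    - [0, 0, 0, 0, 0, 0, 0.2]
    - [0, 0, 0, 0, 0, 0, 0.2]

```text
clock: 33.63
ee_pos: [0.5522, 0.0121, 0.0748]
tool_rot: [[-0.263, 0.965, 0.003], [0.965, 0.263, 0.0], [-0.001, 0.003, -1.0]]
wrist_force: [-0.8, -0.1, -1.8]
gripper_width: 0.525
gripper_force: 61.8
```

Run:
```python
from h import *
plan([(.5520,.0126,.0555,None)])
```

```text
from [0.5522 0.0121 0.0748] 105.23019181446051 t 33.6333
goal (0.552, 0.0126, 0.0555, None)
[0.6, -0.1, 19.3, 0, 0, np.float64(-0.0)]
```

Request:
apply_moves:
  targets:
    - [0.6, 0, 10, 0, 0, 0, 0.2]
    - [0, 0, 7, 0, 0, 0, 0.2]
    - [0, 0, 3, 0, 0, 0, 0.2]
    - [0, 0, 0, 0, 0, 0, 0.2]
    - [0, 0, 0, 0, 0, 0, 0.2]
    - [0, 0, 0, 0, 0, 0, 0.2]
    - [0, 0, 0, 0, 0, 0, 0.2]
    - [0, 0, 0, 0, 0, 0, 0.2]

```text
clock: 34.3
ee_pos: [0.5508, 0.0126, 0.053]
tool_rot: [[-0.263, 0.965, -0.0], [0.965, 0.263, 0.0], [0.0, -0.0, -1.0]]
wrist_force: [-0.8, 0.1, -1.1]
gripper_width: 0.534
gripper_force: 61.9
```

Request:
apply_moves:
  targets:
    - [-0.3, 1.2, 0.4, 0, 0, 0, 0.2]
    - [0, 0, 0, 0, 0, 0, 0.2]
    - [0, 0, 0.7, 0, 0, 0, 0.2]
    - [0, 0, 0, 0, 0, 0, 0.2]
    - [0, 0, 0, 0, 0, 0, 0.2]

```text
clock: 34.72
ee_pos: [0.5522, 0.0126, 0.052]
tool_rot: [[-0.263, 0.965, 0.0], [0.965, 0.263, 0.0], [-0.0, 0.0, -1.0]]
wrist_force: [0.1, -0.3, -0.3]
gripper_width: 0.535
gripper_force: 61.9
```

Request:
apply_moves:
  targets:
    - [0, 0, 0.3, 0, 0, 0, 0.2]
    - [0, 0, 0, 0, 0, 0, 1]
    - [0, 0, 0, 0, 0, 0, 1]
    - [0, 0, 0, 0, 0, 0, 1]
    - [0, 0, 0, 0, 0, 0, 1]
    - [0, 0, 0, 0, 0, 0, 1]
    - [0, 0, -15, 0, 0, 0, 1]
    - [0, 0, -38, 0, 0, 0, 1]
    - [0, 0, -38, 0, 0, 0, 1]
    - [0, 0, -38, 0, 0, 0, 1]

```text
clock: 35.55
ee_pos: [0.5513, 0.0127, 0.1817]
tool_rot: [[-0.263, 0.965, -0.002], [0.965, 0.263, 0.0], [0.001, -0.001, -1.0]]
wrist_force: [1.2, -0.8, -0.5]
gripper_width: 1.0
gripper_force: 0.0
```

Run:
```python
from h import *
plan([(.5606,.2712,.175,np.radians(105.1)),(.5606,.2712,.0475,None)])
```

```text
from [0.5513 0.0127 0.1817] 105.26875868013809 t 35.55
goal (0.5606, 0.2712, 0.175, np.float64(1.8343410438460404))
[35.0, 11.0, 1.0, 0, 0, np.float64(0.0)]
[35.0, 11.0, 1.0, 0, 0, np.float64(0.0)]
[35.0, 11.0, 1.0, 0, 0, np.float64(0.0)]
[35.0, 11.0, 1.0, 0, 0, np.float64(0.0)]
[36.0, 11.0, 1.0, 0, 0, np.float64(0.0)]
[35.0, 11.0, 1.0, 0, 0, np.float64(0.0)]
[35.9, 11.0, 0.7, 0, 0, np.float64(0.0)]
goal (0.5606, 0.2712, 0.0475, None)
[-0.0, 0.0, 32.0, 0, 0, np.float64(-0.0)]
[-0.0, 0.0, 32.0, 0, 0, np.float64(-0.0)]
[-0.0, 0.0, 32.0, 0, 0, np.float64(-0.0)]
[-0.0, 0.0, 31.5, 0, 0, np.float64(-0.0)]
```

Request:
apply_moves:
  targets:
    - [35, 11, 1, 0, 0, 0, 1]
    - [35, 11, 1, 0, 0, 0, 1]
    - [35, 11, 1, 0, 0, 0, 1]
    - [35, 11, 1, 0, 0, 0, 1]
    - [36, 11, 1, 0, 0, 0, 1]
    - [35, 11, 1, 0, 0, 0, 1]
    - [36, 11, 1, 0, 0, 0, 1]
    - [0, 0, 0, 0, 0, 0, 1]
    - [0, 0, 0, 0, 0, 0, 1]
    - [0, 0, 0, 0, 0, 0, 1]

```text
clock: 36.38
ee_pos: [0.5611, 0.2704, 0.1732]
tool_rot: [[-0.263, 0.965, -0.001], [0.965, 0.263, -0.001], [-0.001, -0.001, -1.0]]
wrist_force: [-0.2, -0.3, 0.1]
gripper_width: 1.002
gripper_force: 0.0
```

Run:
```python
from h import *
plan([(.5606,.2712,.048,None)])
```

```text
from [0.5611 0.2704 0.1732] 105.25624825695641 t 36.3833
goal (0.5606, 0.2712, 0.048, None)
[0.0, -0.0, 31.0, 0, 0, np.float64(-0.0)]
[0.0, -0.0, 31.0, 0, 0, np.float64(-0.0)]
[0.0, -0.0, 32.0, 0, 0, np.float64(-0.0)]
[0.9, -0.3, 31.2, 0, 0, np.float64(-0.0)]
```

Request:
apply_moves:
  targets:
    - [0, 0, 38, 0, 0, 0, 1]
    - [0, 0, 38, 0, 0, 0, 1]
    - [0, 0, 33, 0, 0, 0, 1]
    - [0, 0, 15, 0, 0, 0, 1]
    - [0, 0, 0, 0, 0, 0, 1]
    - [0, 0, 0, 0, 0, 0, 1]
    - [0, 0, 0, 0, 0, 0, 1]

```text
clock: 36.97
ee_pos: [0.5627, 0.2706, 0.051]
tool_rot: [[-0.261, 0.965, 0.002], [0.965, 0.261, 0.001], [0.0, 0.002, -1.0]]
wrist_force: [0.7, 0.8, 0.2]
gripper_width: 1.002
gripper_force: 0.0
```

Request:
apply_moves:
  targets:
    - [0, 0, 0, 0, 0, 0, 0.2]
    - [0, 0, 0, 0, 0, 0, 0.2]
    - [0, 0, 0, 0, 0, 0, 0.2]
    - [0, 0, 0, 0, 0, 0, 0.2]
    - [0, 0, 0, 0, 0, 0, 0.2]
    - [0, 0, 0, 0, 0, 0, 0.2]
    - [0, 0, 0, 0, 0, 0, 0.2]

```text
clock: 37.55
ee_pos: [0.5618, 0.2712, 0.0509]
tool_rot: [[-0.263, 0.965, 0.001], [0.965, 0.263, 0.0], [-0.0, 0.001, -1.0]]
wrist_force: [-1.1, -1.5, 5.7]
gripper_width: 0.529
gripper_force: 60.6
```

Run:
```python
from h import *
p,y=pose();R=manip.state()["tool_rot"];o=(np.array([.5606,.2712])-p[:2])@R[:2,0];g=np.array([.6318,-.0369])-R[:2,0]*o
print(manip.state()["gripper_width"],o,g);plan([(p[0],p[1],.2,None),(*g,.2,None)],step=33)
```

```text
0.5291549798160435 0.0002771115239731265 [ 0.6319 -0.0372]
from [0.5618 0.2712 0.0509] 105.23930708570424 t 37.55
goal (np.float64(0.5618236911704427), np.float64(0.27124616026198894), 0.2, None)
[0.0, 0.0, -30.0, 0, 0, np.float64(-0.0)]
[0.0, 0.0, -30.0, 0, 0, np.float64(-0.0)]
[0.0, 0.0, -30.0, 0, 0, np.float64(-0.0)]
[0.0, 0.0, -30.0, 0, 0, np.float64(-0.0)]
[0.0, 0.0, -29.1, 0, 0, np.float64(-0.0)]
goal (np.float64(0.6318728390807937), np.float64(-0.03716736727175936), 0.2, None)
[-32.0, -1.0, -0.0, 0, 0, np.float64(-0.0)]
[-32.0, -1.0, -0.0, 0, 0, np.float64(-0.0)]
[-31.0, -1.0, -0.0, 0, 0, np.float64(-0.0)]
[-32.0, -1.0, -0.0, 0, 0, np.float64(-0.0)]
[-31.0, -2.0, -0.0, 0, 0, np.float64(-0.0)]
[-32.0, -1.0, -0.0, 0, 0, np.float64(-0.0)]
[-31.0, -2.0, -0.0, 0, 0, np.float64(-0.0)]
[-32.0, -1.0, -0.0, 0, 0, np.float64(-0.0)]
[-31.0, -2.0, -0.0, 0, 0, np.float64(-0.0)]
[-32.0, -1.5, -0.0, 0, 0, np.float64(-0.0)]
```

Request:
apply_moves:
  targets:
    - [0, 0, -15, 0, 0, 0, 0.2]
    - [0, 0, -30, 0, 0, 0, 0.2]
    - [0, 0, -38, 0, 0, 0, 0.2]
    - [0, 0, -38, 0, 0, 0, 0.2]
    - [0, 0, -30, 0, 0, 0, 0.2]
    - [-15, 0, 0, 0, 0, 0, 0.2]
    - [-30, -1, 0, 0, 0, 0, 0.2]
    - [-34, -1, 0, 0, 0, 0, 0.2]
    - [-34, -2, 0, 0, 0, 0, 0.2]
    - [-34, -1, 0, 0, 0, 0, 0.2]

```text
clock: 38.38
ee_pos: [0.5949, 0.1264, 0.2007]
tool_rot: [[-0.264, 0.965, -0.0], [0.965, 0.264, -0.001], [-0.001, -0.0, -1.0]]
wrist_force: [1.1, -0.4, -2.0]
gripper_width: 0.534
gripper_force: 61.9
```

Request:
apply_moves:
  targets:
    - [-34, -2, 0, 0, 0, 0, 0.2]
    - [-34, -1, 0, 0, 0, 0, 0.2]
    - [-34, -2, 0, 0, 0, 0, 0.2]
    - [-34, -2, 0, 0, 0, 0, 0.2]
    - [-22, -1, 0, 0, 0, 0, 0.2]
    - [-11, -1, 0, 0, 0, 0, 0.2]
    - [0, 0, 0, 0, 0, 0, 0.2]
    - [0, 0, 0, 0, 0, 0, 0.2]
    - [0, 0, 30, 0, 0, 0, 0.2]
    - [0, 0, 38, 0, 0, 0, 0.2]

```text
clock: 39.22
ee_pos: [0.6337, -0.0331, 0.1356]
tool_rot: [[-0.266, 0.964, 0.009], [0.964, 0.266, 0.003], [0.0, 0.009, -1.0]]
wrist_force: [-0.3, 0.3, -2.5]
gripper_width: 0.529
gripper_force: 61.9
```

Request:
apply_moves:
  targets:
    - [0, 0, 38, 0, 0, 0, 0.2]
    - [0, 0, 20, 0, 0, 0, 0.2]
    - [0, 0, 5, 0, 0, 0, 0.2]
    - [0, 0, 0, 0, 0, 0, 0.2]
    - [0, 0, 0, 0, 0, 0, 0.2]
    - [0, 0, 0, 0, 0, 0, 0.2]
    - [0, 0, 0, 0, 0, 0, 0.2]

```text
clock: 39.8
ee_pos: [0.6324, -0.0368, 0.0717]
tool_rot: [[-0.263, 0.965, 0.004], [0.965, 0.263, 0.0], [-0.001, 0.004, -1.0]]
wrist_force: [0.9, 0.3, -1.7]
gripper_width: 0.531
gripper_force: 61.7
```

Run:
```python
from h import *
plan([(.6319,-.0372,.0555,None)])
```

```text
from [ 0.6324 -0.0368  0.0717] 105.25770722895714 t 39.8
goal (0.6319, -0.0372, 0.0555, None)
[-0.2, -0.6, 16.2, 0, 0, np.float64(-0.0)]
```

Request:
apply_moves:
  targets:
    - [0, 0, 8, 0, 0, 0, 0.2]
    - [0, 0, 6, 0, 0, 0, 0.2]
    - [0, 0, 2, 0, 0, 0, 0.2]
    - [0, 0, 0, 0, 0, 0, 0.2]
    - [0, 0, 0, 0, 0, 0, 0.2]
    - [0, 0, 0, 0, 0, 0, 0.2]
    - [0, 0, 0, 0, 0, 0, 0.2]
    - [0, 0, 0, 0, 0, 0, 0.2]

```text
clock: 40.47
ee_pos: [0.6308, -0.0378, 0.0539]
tool_rot: [[-0.263, 0.965, -0.0], [0.965, 0.263, -0.0], [-0.0, -0.0, -1.0]]
wrist_force: [-2.2, -0.6, 4.6]
gripper_width: 0.531
gripper_force: 62.4
```

Request:
apply_moves:
  targets:
    - [0, 0, -1.5, 0, 0, 0, 0.2]
    - [0.3, 1.2, 0, 0, 0, 0, 0.2]
    - [0, 0, 0, 0, 0, 0, 0.2]
    - [0, 0, 1.2, 0, 0, 0, 0.2]
    - [0, 0, 0, 0, 0, 0, 0.2]
    - [0, 0, 0, 0, 0, 0, 0.2]
    - [0, 0, 0, 0, 0, 0, 0.2]

```text
clock: 41.05
ee_pos: [0.6322, -0.0366, 0.0539]
tool_rot: [[-0.263, 0.965, 0.0], [0.965, 0.263, 0.0], [0.0, 0.001, -1.0]]
wrist_force: [-0.6, 0.8, 0.3]
gripper_width: 0.534
gripper_force: 61.9
```

Within 1 mm and touching. I release and fetch the round pot.

Request:
apply_moves:
  targets:
    - [0, 0, 0.2, 0, 0, 0, 0.2]
    - [0, 0, 0, 0, 0, 0, 1]
    - [0, 0, 0, 0, 0, 0, 1]
    - [0, 0, 0, 0, 0, 0, 1]
    - [0, 0, 0, 0, 0, 0, 1]
    - [0, 0, 0, 0, 0, 0, 1]
    - [0, 0, -15, 0, 0, 0, 1]
    - [0, 0, -38, 0, 0, 0, 1]
    - [0, 0, -38, 0, 0, 0, 1]
    - [0, 0, -38, 0, 0, 0, 1]

```text
clock: 41.88
ee_pos: [0.6314, -0.0367, 0.1838]
tool_rot: [[-0.263, 0.965, -0.001], [0.965, 0.263, 0.0], [0.001, -0.001, -1.0]]
wrist_force: [0.1, -0.4, 0.5]
gripper_width: 0.998
gripper_force: 0.0
```

Run:
```python
from h import *
plan([(.4933,.358,.19,None)])
```

```text
from [ 0.6314 -0.0367  0.1838] 105.25949280369838 t 41.8833
goal (0.4933, 0.358, 0.19, None)
[38.0, -3.0, -1.0, 0, 0, np.float64(-0.0)]
[38.0, -3.0, -1.0, 0, 0, np.float64(-0.0)]
[38.0, -3.0, -0.0, 0, 0, np.float64(-0.0)]
[38.0, -3.0, -1.0, 0, 0, np.float64(-0.0)]
[38.0, -2.0, -0.0, 0, 0, np.float64(-0.0)]
[38.0, -3.0, -1.0, 0, 0, np.float64(-0.0)]
[38.0, -2.0, -0.0, 0, 0, np.float64(-0.0)]
[38.0, -3.0, -1.0, 0, 0, np.float64(-0.0)]
[38.0, -2.0, -0.0, 0, 0, np.float64(-0.0)]
[38.0, -3.0, -1.0, 0, 0, np.float64(-0.0)]
[37.2, -2.4, -0.2, 0, 0, np.float64(-0.0)]
```

Request:
apply_moves:
  targets:
    - [38, -3, 0, 0, 0, 0, 1]
    - [38, -3, 0, 0, 0, 0, 1]
    - [38, -3, 0, 0, 0, 0, 1]
    - [38, -3, 0, 0, 0, 0, 1]
    - [38, -2, 0, 0, 0, 0, 1]
    - [38, -3, 0, 0, 0, 0, 1]
    - [38, -2, 0, 0, 0, 0, 1]
    - [38, -3, 0, 0, 0, 0, 1]
    - [38, -2, 0, 0, 0, 0, 1]
    - [38, -3, 0, 0, 0, 0, 1]

```text
clock: 42.72
ee_pos: [0.5054, 0.3243, 0.1828]
tool_rot: [[-0.263, 0.965, 0.0], [0.965, 0.263, -0.0], [-0.0, 0.0, -1.0]]
wrist_force: [0.4, 0.4, -0.2]
gripper_width: 1.0
gripper_force: 0.0
```

Request:
apply_moves:
  targets:
    - [37, -2, 0, 0, 0, 0, 1]
    - [0, 0, 0, 0, 0, 0, 1]
    - [0, 0, 0, 0, 0, 0, 1]
    - [0, 0, 0, 0, 0, 0, 1]
    - [0, 0, 0, 0, 0, 0, 1]

```text
clock: 43.13
ee_pos: [0.4954, 0.3559, 0.1824]
tool_rot: [[-0.261, 0.965, 0.0], [0.965, 0.261, -0.002], [-0.002, -0.0, -1.0]]
wrist_force: [0.3, -0.7, -0.7]
gripper_width: 1.0
gripper_force: 0.0
```

Run:
```python
from h import *
plan([(.4933,.358,.047,None)])
```

```text
from [0.4954 0.3559 0.1824] 105.1035673191811 t 43.1333
goal (0.4933, 0.358, 0.047, None)
[1.0, -0.0, 34.0, 0, 0, np.float64(-0.0)]
[1.0, -0.0, 34.0, 0, 0, np.float64(-0.0)]
[0.0, -1.0, 34.0, 0, 0, np.float64(-0.0)]
[0.6, -0.4, 33.4, 0, 0, np.float64(-0.0)]
```

Request:
apply_moves:
  targets:
    - [1, -1.5, 38, 0, 0, 0, 1]
    - [0, 0, 38, 0, 0, 0, 1]
    - [0, 0, 38, 0, 0, 0, 1]
    - [0, 0, 20, 0, 0, 0, 1]
    - [0, 0, 0, 0, 0, 0, 1]
    - [0, 0, 0, 0, 0, 0, 1]
    - [0, 0, 0, 0, 0, 0, 1]

```text
clock: 43.72
ee_pos: [0.4941, 0.3585, 0.0502]
tool_rot: [[-0.261, 0.965, 0.002], [0.965, 0.261, 0.001], [0.001, 0.002, -1.0]]
wrist_force: [-0.1, 0.3, -0.4]
gripper_width: 0.998
gripper_force: 0.0
```

Request:
apply_moves:
  targets:
    - [0, 0, 0, 0, 0, 0, 0.2]
    - [0, 0, 0, 0, 0, 0, 0.2]
    - [0, 0, 0, 0, 0, 0, 0.2]
    - [0, 0, 0, 0, 0, 0, 0.2]
    - [0, 0, 0, 0, 0, 0, 0.2]
    - [0, 0, 0, 0, 0, 0, 0.2]
    - [0, 0, 0, 0, 0, 0, 0.2]

```text
clock: 44.3
ee_pos: [0.4934, 0.3589, 0.0504]
tool_rot: [[-0.263, 0.965, 0.002], [0.965, 0.263, 0.001], [0.0, 0.002, -1.0]]
wrist_force: [-1.1, -0.9, 6.6]
gripper_width: 0.57
gripper_force: 61.1
```

Run:
```python
from h import *
p,y=pose();R=manip.state()["tool_rot"];o=(np.array([.4933,.358])-p[:2])@R[:2,0]
T=(.6188,.0258,np.radians(11.76));g=np.array(trayxy(T,0,.064))-R[:2,0]*o
print(manip.state()["gripper_width"],o,g,p[2]+.003);plan([(p[0],p[1],.2,None),(*g,.2,None)],step=33)
```

```text
0.5696108600716578 -0.0008041452867409447 [0.6055 0.0892] 0.053424214996018835
from [0.4934 0.3589 0.0504] 105.23674190688554 t 44.3
goal (np.float64(0.49339303135824697), np.float64(0.358858782480834), 0.2, None)
[0.0, 0.0, -30.0, 0, 0, np.float64(-0.0)]
[0.0, 0.0, -30.0, 0, 0, np.float64(-0.0)]
[0.0, 0.0, -30.0, 0, 0, np.float64(-0.0)]
[0.0, 0.0, -30.0, 0, 0, np.float64(-0.0)]
[0.0, 0.0, -29.6, 0, 0, np.float64(-0.0)]
goal (np.float64(0.605544656309909), np.float64(0.08923251265727289), 0.2, None)
[-32.0, 4.0, 0.0, 0, 0, np.float64(-0.0)]
[-32.0, 4.0, 0.0, 0, 0, np.float64(-0.0)]
[-32.0, 4.0, 0.0, 0, 0, np.float64(-0.0)]
[-32.0, 4.0, 0.0, 0, 0, np.float64(-0.0)]
[-32.0, 4.0, 0.0, 0, 0, np.float64(-0.0)]
[-32.0, 4.0, 0.0, 0, 0, np.float64(-0.0)]
[-33.0, 4.0, 0.0, 0, 0, np.float64(-0.0)]
[-32.0, 5.0, 0.0, 0, 0, np.float64(-0.0)]
[-32.6, 4.3, 0.0, 0, 0, np.float64(-0.0)]
```

Request:
apply_moves:
  targets:
    - [0, 0, -15, 0, 0, 0, 0.2]
    - [0, 0, -30, 0, 0, 0, 0.2]
    - [0, 0, -38, 0, 0, 0, 0.2]
    - [0, 0, -38, 0, 0, 0, 0.2]
    - [0, 0, -30, 0, 0, 0, 0.2]
    - [-15, 2, 0, 0, 0, 0, 0.2]
    - [-30, 4, 0, 0, 0, 0, 0.2]
    - [-34, 4, 0, 0, 0, 0, 0.2]
    - [-34, 4, 0, 0, 0, 0, 0.2]
    - [-34, 4, 0, 0, 0, 0, 0.2]

```text
clock: 45.13
ee_pos: [0.5486, 0.2196, 0.1998]
tool_rot: [[-0.264, 0.965, -0.0], [0.965, 0.264, -0.001], [-0.001, -0.0, -1.0]]
wrist_force: [0.1, -0.3, -3.8]
gripper_width: 0.575
gripper_force: 62.9
```

Request:
apply_moves:
  targets:
    - [-34, 4, 0, 0, 0, 0, 0.2]
    - [-34, 5, 0, 0, 0, 0, 0.2]
    - [-34, 5, 0, 0, 0, 0, 0.2]
    - [-26, 3, 0, 0, 0, 0, 0.2]
    - [-14.5, 2, 0, 0, 0, 0, 0.2]
    - [0, 0, 0, 0, 0, 0, 0.2]
    - [0, 0, 30, 0, 0, 0, 0.2]
    - [0, 0, 38, 0, 0, 0, 0.2]
    - [0, 0, 38, 0, 0, 0, 0.2]
    - [0, 0, 20, 0, 0, 0, 0.2]

```text
clock: 45.97
ee_pos: [0.6012, 0.0904, 0.0701]
tool_rot: [[-0.265, 0.964, -0.006], [0.964, 0.265, 0.0], [0.002, -0.005, -1.0]]
wrist_force: [-0.5, -0.5, -4.1]
gripper_width: 0.575
gripper_force: 63.0
```

Request:
apply_moves:
  targets:
    - [0, 0, 0, 0, 0, 0, 0.2]
    - [0, 0, 0, 0, 0, 0, 0.2]
    - [0, 0, 0, 0, 0, 0, 0.2]
    - [0, 0, 0, 0, 0, 0, 0.2]
    - [0, 0, 0, 0, 0, 0, 0.2]
    - [0, 0, 0, 0, 0, 0, 0.2]

```text
clock: 46.47
ee_pos: [0.6054, 0.0891, 0.0753]
tool_rot: [[-0.263, 0.965, 0.003], [0.965, 0.263, 0.0], [-0.0, 0.003, -1.0]]
wrist_force: [0.1, 0.4, -2.8]
gripper_width: 0.571
gripper_force: 63.1
```

Run:
```python
from h import *
plan([(.6055,.0892,.0545,None)])
```

```text
from [0.6054 0.0891 0.0753] 105.2314601373105 t 46.4667
goal (0.6055, 0.0892, 0.0545, None)
[0.1, 0.1, 20.8, 0, 0, np.float64(-0.0)]
```

Request:
apply_moves:
  targets:
    - [0, 1.2, 10, 0, 0, 0, 0.2]
    - [0, 0, 6, 0, 0, 0, 0.2]
    - [0, 0, 3, 0, 0, 0, 0.2]
    - [0, 0, 0, 0, 0, 0, 0.2]
    - [0, 0, 0, 0, 0, 0, 0.2]
    - [0, 0, 0, 0, 0, 0, 0.2]
    - [0, 0, 0, 0, 0, 0, 0.2]

```text
clock: 47.05
ee_pos: [0.6056, 0.0892, 0.0546]
tool_rot: [[-0.263, 0.965, -0.0], [0.965, 0.263, 0.0], [0.0, -0.0, -1.0]]
wrist_force: [-0.1, 0.3, -3.7]
gripper_width: 0.569
gripper_force: 63.2
```

Request:
apply_moves:
  targets:
    - [0, 0, 1.2, 0, 0, 0, 0.2]
    - [0, 0, 0, 0, 0, 0, 0.2]
    - [0, 0, 0, 0, 0, 0, 0.2]
    - [0, 0, 0, 0, 0, 0, 0.2]

```text
clock: 47.38
ee_pos: [0.6057, 0.0892, 0.0535]
tool_rot: [[-0.263, 0.965, 0.0], [0.965, 0.263, 0.0], [0.0, 0.0, -1.0]]
wrist_force: [0.1, 0.4, -2.7]
gripper_width: 0.57
gripper_force: 63.2
```

Request:
apply_moves:
  targets:
    - [0, 0, 0.4, 0, 0, 0, 0.2]
    - [0, 0, 0, 0, 0, 0, 0.2]
    - [0, 0, 0, 0, 0, 0, 1]
    - [0, 0, 0, 0, 0, 0, 1]
    - [0, 0, 0, 0, 0, 0, 1]
    - [0, 0, 0, 0, 0, 0, 1]
    - [0, 0, 0, 0, 0, 0, 1]
    - [0, 0, -15, 0, 0, 0, 1]
    - [0, 0, -38, 0, 0, 0, 1]
    - [0, 0, -38, 0, 0, 0, 1]

```text
clock: 48.22
ee_pos: [0.6042, 0.0889, 0.1437]
tool_rot: [[-0.263, 0.965, -0.004], [0.965, 0.263, -0.0], [0.001, -0.004, -1.0]]
wrist_force: [1.3, 0.2, -0.5]
gripper_width: 1.0
gripper_force: 0.0
```

Request:
apply_moves:
  targets:
    - [0, 0, -38, 0, 0, 0, 1]
    - [0, -15, -38, 0, 0, 0, 1]
    - [0, -30, -30, 0, 0, 0, 1]
    - [0, -30, 0, 0, 0, 0, 1]
    - [0, 0, 0, 0, 0, 0, 1]
    - [0, 0, 0, 0, 0, 0, 1]
    - [0, 0, 0, 0, 0, 0, 1]
    - [0, 0, 0, 0, 0, 0, 1]

```text
clock: 48.88
ee_pos: [0.5347, 0.0698, 0.2492]
tool_rot: [[-0.263, 0.965, 0.0], [0.965, 0.263, 0.001], [0.001, 0.0, -1.0]]
wrist_force: [0.6, -0.4, 0.2]
gripper_width: 0.999
gripper_force: 0.0
```

Run:
```python
from h import *
im=eyes.grab_frame("wrist"); c=eyes.camera_info("wrist")
T=(.6188,.0258,np.radians(11.76)); h=np.pi;a=np.radians(15.2);S=[]
for (x,y),n,r,R,b in (((0,.064),60,.025,.032,0),((0,-.064),6,.0265,.029/np.cos(h/6),0),((-.068,0),4,.023*2**.5,.03*2**.5,0)):
    q=trayxy(T,x,y); S+=[(poly(*q,.092,n,r,a+h/n),(0,255,255)),(poly(*q,.006,n,R,T[2]+h/n),(0,255,0))]
overlay(im,c,S,3.3,180,80,190,170,"pics/w9.png")
```

```text
(no output)
```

View pics/w9.png

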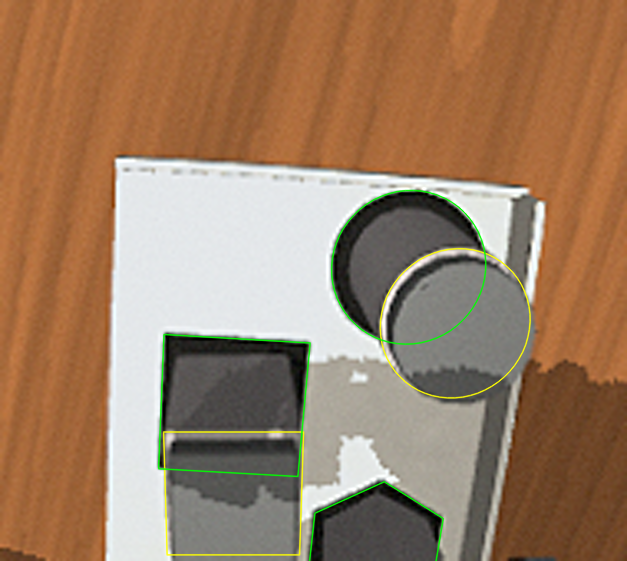

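The round and square rims match their centred outlines, at (456,323) and (234,493). The hex was set down within 1 mm by the arm reading. The gripper is clear, so I hand in.

```bash
python3 -c "
from h import *
print(close_job())"
```

```text
the job is handed in; nothing more can be done
None
```

The job is handed in: the wheel lies flat and centred on the stand, and each pot stands upright on its own pad, within about 1 mm of centre. The final picture confirms the round and square pots; the hex pot's position rests on the arm reading at release.

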